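# Pry open the reed case and choose the reed that fits its bed

## Robot

A 7-joint arm with a two-finger parallel gripper is mounted at the origin on the work surface. World frame = base frame: x ahead of the robot, y to its left, z up, the work surface at z = 0. Lengths are in m, angles in rad, forces in N, time in s.
With the tool pointing down it reaches from about 0.4 to 0.875 m from the base axis. Payload 6.5 kg.
Tool frame: the origin (TCP) lies midway between the tips of the shut fingers; the grasp point (between the pads) lies ctrl.hold_point_z behind it (ctrl.hold_point_z is the distance from the TCP to the grasp point, in m); x points along the fingers, z is the direction in which the jaws open and shut, and the axes are right-handed (so a half turn about x gives the same grasp; the last joint's range is limited). The gripper opens to 85 mm and grips with 20 to 120 N. Pads are 22 mm wide; open, the fingers measure 114 mm over their backs; the gripper's body (76 mm by 85 mm) begins 54 mm behind the grasp point. The pads swing forward as they close: fully open they stand 13 mm farther back than shut.
Start: joints at [1.136, 0.536, -0.004, 1.538, 0.003, 1.067, -0.071], TCP at [0.234, -0.606, 0.193] pointing down, gripper open.
Joint ranges: [-2.7, 2.7], [-0.37, 2.16], [-1.27, 1.26], [0.24, 2.4], [-1.31, 4.45], [0.19, 1.91], [-2.76, 2.76]. Speed limits (rad/s): [2.39, 2.39, 3.14, 3.14, 3.14, 3.14, 3.14].

## Interface

Orientations are given as a unit quaternion [x, y, z, w].
In Python, from station import ctrl, eyes gives the robot as it stands.
- The arm moves only by the tool move_arm, never from a script. Its argument "targets" is one flat list of numbers, 6 for each row, row after row: the shift along the tool's x, y, z normalised to -1 to 1, where 1 is 0.025 m, then the turn, a rotation vector about the tool's x, y, z normalised to -1 to 1, where 1 is pi/4 rad. A call has exactly 8 rows; each row shifts and turns the commanded pose from where the row before left it, along the tool's axes as they then stand; what a row does not reach is not made up. A row lasts 1/8 s, in which the tool goes at most 62.5 mm and 10.7 degrees, less where a joint would pass 70% of its speed; a pose out of reach is approached as far as the arm can. A call with a number of a shift or a turn outside -1 to 1 is refused whole. A call with a gripper value outside its range is refused whole. "jaw" is the gripper's target within -1 to 1 (shut at 1, half-way at 0, fully open at -1), set as the call begins (left out, the last holds). The fingers move at their own pace and stop on an object; "grip_force" is the grip in N (left out, the last holds). Time passes only in rows, so rows that do not move let the fingers close, or fill a call up. It gives the time, the measured TCP pose, the force and the opening at its end, in the units of the state.
- ctrl.read_state(): the state, without advancing time (a new reading comes with each control period).
- eyes.read_camera(name): name is "side" or "top" or "wrist"; returns (picture, depth): 480x640x3 uint8, red, green, blue; 480x640 float32, m along the optical axis (not along the pixel's ray), 0 where there is no reading.
- eyes.camera_params(name): a dict with "mtx" (3x3 intrinsics, pixels), "R" (3x3) and "t" (3): a world point X has camera coordinates R X + t; the wrist camera has in their place "tool_from_camera" (4x4, takes a point from camera to tool coordinates, whose origin is the TCP and whose axes are the tool frame's). Camera axes: x right, y down, z forward; pixel columns grow to the right and rows downward; lengths in m; the calibration is good to about 2 mm. A picture is of the moment at which its call begins: read the wrist's pose just before it. camera_params takes no time and is no camera call.
- ctrl.hand_in(): hands the job in, once; it reports no verdict.
The state is a dict: "clock": time; "joints": joint angles; "qvel": joint speeds; "effort": joint torques, N m; "tcp_pos": TCP position; "orientation": TCP orientation; "ft_force": force on the tool from outside, world axes, zero at the start; "torque": the same for the moment, N m; "gripper_width": opening from 0.0 (shut) to 1.0 (fully open).
Only numpy, scipy, OpenCV 4.12 (cv2) and the standard library are available. Lean on these libraries where they do the work, as an engineer would, in place of code of your own. Each camera call takes 0.05 s, during which the arm holds its last target. There are 200 camera calls.

## Task

With the thin steel blade, lever up the flush lid of the walnut reed case, then lay the blade down flat on the table. From the four look-alike reeds in the rack choose the one of the right length for the brass-ended bed in the case (the 74 mm reed; the bed is 82 mm long) and lay it flat in that bed, leaving the lid open and the other reeds and the things on the table where they are.

Things in the scene. Friction and masses are not known exactly. Their poses are not given: they have to be found in the camera images.
- case: Fixed walnut reed case 116 (x) by 124 (y) by 36 mm high, some yaw; origin under its centre. From its front (-x): wall 5 mm thick, full height, to x -53 mm; open well to x -35 mm; then the lid, flush with the wall tops. Floor (green) at z 16 mm throughout. A blade gets under the lid's edge only if it dips 30 to 50 degrees, over the front wall. Side walls 5, rear wall 6 mm.
- lid (a joint): Lid angle, rad: 0 shut, 1.75 fully open (leaning back). Plate 85 (hinge to free edge) by 112 by 5 mm, no handle; stiff hinge, stays where left; about 1 N at the edge moves it. Hinge axis along case y, at case x +50, z 33.5 mm (mid-thickness); shut, the free edge is at case x -35 mm, underside z 31 mm.
- bed (a point): Centre of the bed on the case's floor (case x -8, z 16 mm), axes as the case; under the lid when shut. The bed runs along case y: 82 mm between brass end stops, 22 mm wide between short brass side ribs (only 27 to 41 mm either side of the centre); stops 6, ribs 4 mm high. The middle of the bed is free at both sides for the fingers.
- blade: The lever, lying on the table: wooden handle 85 mm long (x), 14 by 14 mm, with a steel blade 12 mm wide (y), 2.5 mm thick (z), sticking out 76 mm from its +x end at half the handle's height. Origin: centre of the handle's underside. About 60 g. A good grip is across y, 20 mm to +x of the origin.
- blade_tip (a point): Middle of the blade's end, 119 mm to +x of the blade's origin and 7 mm above its underside; x points along the blade.
- rack: Fixed walnut rack, base 112 (x) by 176 (y) by 12 mm high, some yaw; origin under its centre. Two cross bars, 8 mm wide, at x -25 and +25 mm rise 5 mm above the base, with four notches 18 mm wide at y -66, -22, 22, 66 mm. In each pair lies a reed along x, on the base (z 12 mm).
- reed_62: A reed of the wrong size: 62 mm long (x), 12 mm wide (y), 9 mm thick (z): from -x, 36 % round brass staple of 9 mm, then dark red binding, then cane with a copper band. Origin: centre of its underside, halfway along. Pinch it across y at about x +3 mm (between the rack's bars). Starts in any of the four slots.
- reed_74: The right reed: 74 mm long (x), 12 mm wide (y), 9 mm thick (z): from -x, 36 % round brass staple of 9 mm, then dark red binding, then cane with a copper band. Origin: centre of its underside, halfway along. Pinch it across y at about x +3 mm (between the rack's bars). Starts in any of the four slots.
- reed_86: A reed of the wrong size: 86 mm long (x), 12 mm wide (y), 9 mm thick (z): from -x, 36 % round brass staple of 9 mm, then dark red binding, then cane with a copper band. Origin: centre of its underside, halfway along. Pinch it across y at about x +3 mm (between the rack's bars). Starts in any of the four slots.
- reed_98: A reed of the wrong size: 98 mm long (x), 12 mm wide (y), 9 mm thick (z): from -x, 36 % round brass staple of 9 mm, then dark red binding, then cane with a copper band. Origin: centre of its underside, halfway along. Pinch it across y at about x +3 mm (between the rack's bars). Starts in any of the four slots.
- hone: Loose round granite hone, 76 mm across, 22 mm high, origin under its centre. Leave it alone.
- ferrule: Loose cream horn ferrule (ring), 28 mm across, 22 mm high, origin under its centre. Leave it alone.
- drone_reed: Loose short black resin drone reed, 63 mm long (x), 9 mm high, origin at its underside. Leave it alone.
- calliper: Loose steel calliper lying flat, 160 mm long (x), jaws to -y, up to 9 mm high, origin at the middle of the beam's underside. Leave it alone.

How it is judged:
On the way, in this order (a step that is already met when the one before it is completed fails the run):
1. the lid is levered open past 1.3 rad (75 degrees) with the blade touching it as it passes (value of joint lid above 1.3 rad and contact force between blade and case above 0.05 N), for 0.02 s.
2. the blade lies flat on the table, let go, with the lid still open past 1.2 rad (height (world z) of blade below 0.006 m and angle between blade's own z axis and vertical below 0.15 rad and contact force between the fingers and blade below 0.02 N and value of joint lid above 1.2 rad), for 0.2 s.
At the end, for the whole second after the job is handed in: Lid open past 1.2 rad; the 74 mm reed let go, still and flat (0.15 rad, same side up as at first) on the bed floor, centre within 6 mm of the bed's centre along and across and 3 mm in height, aligned with the bed within 0.12 rad (either end first); blade flat and still on the table (value of joint lid above 1.2 rad and height (world z) of blade below 0.006 m and angle between each of blade, reed_74's own z axis and vertical below 0.15 rad and linear speed of each of blade, reed_74 below 0.02 m/s and x of reed_74 in the frame of bed between -0.006 and 0.006 m and y of reed_74 in the frame of bed between -0.006 and 0.006 m and z of reed_74 in the frame of bed between -0.003 and 0.003 m and angle between the x axis of reed_74 and the y axis of case, either way round below 0.12 rad and contact force between the fingers and reed_74 below 0.02 N); the robot touches nothing.
It fails at once if the hone, ferrule, drone reed or calliper is pushed more than 20 mm from its place (distance of any of hone, ferrule, drone_reed, calliper from where it was at the start of the episode above 0.02 m).
It fails at once if a wrong reed (62, 86 or 98 mm) is moved more than 15 mm from its place (distance of any of reed_62, reed_86, reed_98 from where it was at the start of the episode above 0.015 m).
It fails at once if the 74 mm reed is let go or dropped in the air, with its underside higher than 40 mm above the table (24 mm above the bed) (height (world z) of reed_74 above 0.04 m and contact force between the fingers and reed_74 below 0.01 N).
It also fails if it takes over 61 s, if anything falls off the work surface, if the arm or the gripper's body presses on something with over 40 N, if the wrist force passes 120 N, or if a joint passes its speed limit or range.

## Working session

There is one attempt and no reset: what is moved stays moved. The work goes in short steps, Python scripts to look and compute and a tool call to move; the robot and the scene stay as the last step left them, time stands still between calls to the robot, and variables do not carry over. Pictures are saved under pics/ and viewed, about 8 in all and at most 12, crops included, and the job is handed in when it is done.

Besides the shell and the picture viewer there is one more tool, called after "Emit:" as a command line: name --argument value ..., lists and objects as JSON in quotes. move_arm: Moves the arm, as the interface text tells. Its arguments: {"type":"object","properties":{"targets":{"type":"array","items":{"type":"number"}},"jaw":{"type":"number"},"grip_force":{"type":"number"}},"required":["targets"]}

```bash
ls; mkdir -p pics; cat > h.py <<'E'
import numpy as np, cv2
from scipy.spatial.transform import Rotation as Rt
from station import ctrl, eyes
def cam(n):
    s=ctrl.read_state(); im,d=eyes.read_camera(n); p=eyes.camera_params(n); K=np.array(p["mtx"])
    if n=="wrist":
        T=np.eye(4);T[:3,:3]=Rt.from_quat(s["orientation"]).as_matrix();T[:3,3]=s["tcp_pos"]
        W=T@np.array(p["tool_from_camera"])
    else:
        W=np.eye(4);R=np.array(p["R"]);W[:3,:3]=R.T;W[:3,3]=-R.T@np.array(p["t"])
    return im,d,K,W
def plane(uv,z,K,W):
    uv=np.atleast_2d(uv).astype(float); r=np.c_[uv,np.ones(len(uv))]@np.linalg.inv(K).T@W[:3,:3].T
    o=W[:3,3]; return o+r*((z-o[2])/r[:,2])[:,None]
def cloud(d,K,W):
    v,u=np.mgrid[:480,:640]; P=np.stack([(u-K[0,2])/K[0,0]*d,(v-K[1,2])/K[1,1]*d,d],-1)
    P=P@W[:3,:3].T+W[:3,3]; P[d==0]=np.nan; return P
def save(n,im): cv2.imwrite("pics/"+n,im[:,:,::-1])
E
python3 - <<'E'
from h import *
s=ctrl.read_state();print({k:np.round(v,3) for k,v in s.items()},ctrl.hold_point_z)
im,d,K,W=cam("top");save("top.png",im);print(K,W)
np.savez("top.npz",im=im,d=d,K=K,W=W)
im,d,K,W=cam("side");save("side.png",im);print(W)
np.savez("side.npz",im=im,d=d,K=K,W=W)
print(eyes.camera_params("wrist"))
E
```

```text
pics
{'clock': np.float64(0.0), 'joints': array([ 1.136,  0.537, -0.004,  1.539,  0.003,  1.067, -0.071]), 'qvel': array([ 0.   ,  0.001, -0.001, -0.001,  0.   , -0.001,  0.   ]), 'effort': array([ 0.0000e+00, -5.8342e+01,  1.0490e+00, -2.5911e+01,  1.3000e-02,
        1.0000e-02,  0.0000e+00]), 'tcp_pos': array([ 0.234, -0.606,  0.192]), 'orientation': array([ 0.4  ,  0.584, -0.4  ,  0.583]), 'ft_force': array([-0.192, -0.467, -0.36 ]), 'torque': array([-0.017, -0.015, -0.009]), 'gripper_width': np.float64(0.999)} 0.0187
[[613.7153606    0.         330.21166119]
 [  0.         613.7153606  246.77828991]
 [  0.           0.           1.        ]] [[ 0.00235732 -0.99258127  0.12156012  0.39316585]
 [-0.99996058 -0.00129908  0.00878398 -0.04808757]
 [-0.0085609  -0.12157603 -0.9925452   1.18373088]
 [ 0.          0.          0.          1.        ]]
[[ 0.966801   -0.17037541  0.1904417   0.39042343]
 [-0.25503958 -0.68955185  0.67784442 -0.56332752]
 [ 0.0158314  -0.70391083 -0.7101119   0.61090951]
 [ 0.          0.          0.          1.        ]]
{'mtx': array([[388.50989572,   0.        , 321.59243803],
       [  0.        , 388.50989572, 236.93717054],
       [  0.        ,   0.        ,   1.        ]]), 'tool_from_camera': array([[-3.49712126e-04, -2.66310375e-01,  9.63887266e-01,
        -1.80526183e-01],
       [ 1.97623891e-04, -9.63887325e-01, -2.66310319e-01,
         6.63554414e-02],
       [ 9.99999919e-01,  9.73552040e-05,  3.89712378e-04,
         5.62710094e-04],
       [ 0.00000000e+00,  0.00000000e+00,  0.00000000e+00,
         1.00000000e+00]])}
```

View pics/top.png

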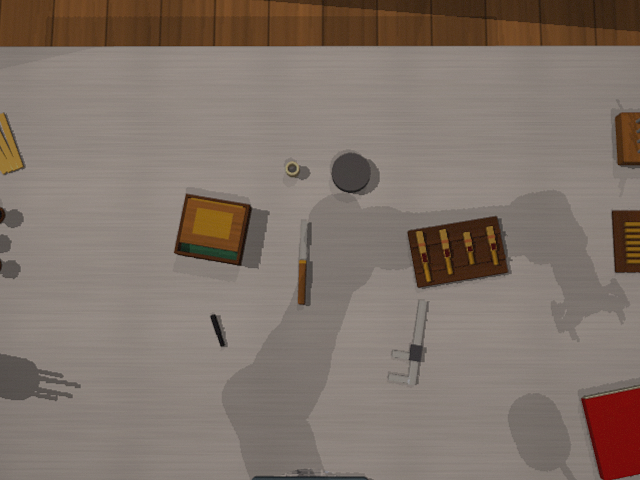

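View pics/side.png

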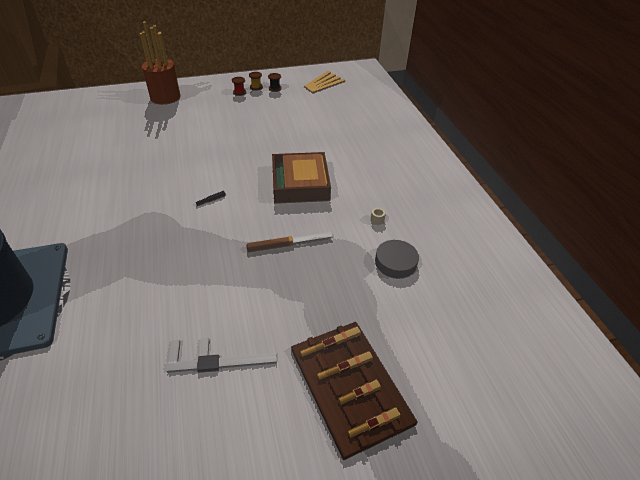

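The top view shows the case at about (213,230) with its green well towards the robot. The blade is at (303,262) with its handle nearest, and the rack is at (457,252). The reeds look like 98/86/62/74 from left to right. Next I measure them.

```bash
cat > m.py <<'E'
from h import *
f=np.load("top.npz");im,d,K,W=[f[k] for k in("im","d","K","W")]
P=cloud(d,K,W);z=P[...,2]
hsv=cv2.cvtColor(im,cv2.COLOR_RGB2HSV)
def rect(m,zz,box,name):
    u0,v0,u1,v1=box;M=np.zeros((480,640),np.uint8);M[v0:v1,u0:u1]=m[v0:v1,u0:u1]
    c=max(cv2.findContours(M,0,cv2.CHAIN_APPROX_NONE)[0],key=cv2.contourArea)[:,0]
    Q=plane(c,zz,K,W)[:,:2]; r=cv2.minAreaRect((Q*1000).astype(np.float32))
    b=cv2.boxPoints(r); print(name,np.round(r[0],1),np.round(r[1],1),round(r[2],1),"z",np.round(np.nanmedian(z[M>0])*1000,1),b.round().tolist())
    return r
print("table z",np.nanmedian(z[300:400,100:200]))
rect(((z>.030)&(z<.045)).astype(np.uint8),.036,(160,180,262,275),"case")
g=((hsv[...,0]>60)&(hsv[...,0]<95)&(hsv[...,1]>80)).astype(np.uint8);rect(g,.016,(160,180,262,275),"well")
rect(((z>.007)&(z<.03)).astype(np.uint8),.012,(400,205,520,295),"rack")
gold=((hsv[...,0]>8)&(hsv[...,0]<32)&(hsv[...,1]>110)&(hsv[...,2]>110)).astype(np.uint8)
gold=cv2.morphologyEx(gold,cv2.MORPH_CLOSE,np.ones((7,3)))
for i,b in enumerate([(412,226,433,287),(437,225,456,280),(460,225,478,270),(483,220,502,270)]): rect(gold,.021,b,f"reed{i}")
b=((hsv[...,1]>110)).astype(np.uint8);rect(b,.014,(290,215,315,310),"handle")
b=((z>.004)&(z<.03)).astype(np.uint8);rect(b,.008,(290,210,315,310),"bladeall")
E
python3 m.py
```

```text
table z -0.00021833658841674541
case [569.2 186.4] [125.  116.3] 80.5 z 35.9 [[502.0, 134.0], [616.0, 115.0], [637.0, 238.0], [522.0, 258.0]]
well [527.9 196. ] [106.8  14.3] 80.4 z 16.4 [[512.0, 145.0], [526.0, 142.0], [544.0, 247.0], [530.0, 250.0]]
rack [ 529.2 -282.1] [111.7 176.9] 9.5 z 12.9 [[459.0, -204.0], [489.0, -379.0], [599.0, -360.0], [570.0, -186.0]]
reed0 [ 539.  -211.7] [56.4 11.3] 10.3 z 20.2 [[510.0, -211.0], [512.0, -222.0], [568.0, -212.0], [566.0, -201.0]]
reed1 [ 547.3 -255.6] [45.8 11.5] 9.0 z 20.7 [[524.0, -254.0], [526.0, -265.0], [571.0, -258.0], [569.0, -246.0]]
reed2 [ 534.7 -302. ] [60.5 12.6] 8.0 z 20.6 [[504.0, -300.0], [506.0, -312.0], [566.0, -304.0], [564.0, -292.0]]
reed3 [ 539.6 -347.3] [73.2 12.4] 9.6 z 20.5 [[502.0, -347.0], [505.0, -360.0], [577.0, -347.0], [575.0, -335.0]]
handle [469.8  16.3] [13.5 82.4] 88.5 z 13.4 [[428.0, 11.0], [511.0, 8.0], [511.0, 22.0], [429.0, 24.0]]
bladeall [508.2  16.3] [ 17.4 158.8] 89.3 z 10.6 [[429.0, 8.0], [587.0, 7.0], [588.0, 24.0], [429.0, 26.0]]
```

The rack's fourth reed (length 73.2, near (540,-347)) is the 74 mm one. The case is 125×116 at (569,186) with yaw -9.5°, and the blade origin is (470,16) with yaw -1°. Next I write the move planner and plan the blade grasp.

```bash
cat > p.py <<'E'
from h import *
D=np.deg2rad
def yawv(a): a=D(a); return np.array([np.cos(a),np.sin(a),0.])
def toolR(yaw,tilt,sgn):
    """object x heading yaw; fingers point down, tipped 'tilt' deg towards +x of the object; jaw along sgn*object y"""
    bx=yawv(yaw);by=yawv(yaw+90);t=D(tilt)
    x=np.sin(t)*bx-np.cos(t)*np.array([0,0,1.]);z=sgn*by
    return np.c_[x,np.cross(z,x),z]
def now():
    s=ctrl.read_state(); return np.array(s["tcp_pos"]),Rt.from_quat(s["orientation"]).as_matrix()
def plan(wps,step=.022,ang=9.5,start=None):
    p,R=start or now();out=[]
    for q,S in wps:
        q=np.asarray(q,float)
        dv=(Rt.from_matrix(R.T@S)).as_rotvec()
        n=max(1,int(np.ceil(max(np.abs(R.T@(q-p)).max()/step,np.linalg.norm(q-p)/.03,np.rad2deg(np.linalg.norm(dv))/ang)-1e-6)))
        for i in range(n):
            k=n-i; d=np.round(R.T@(q-p)/k/.025,2); w=np.round(Rt.from_matrix(R.T@S).as_rotvec()/k/(np.pi/4),2)
            out.append([*d,*w]); p=p+R@d*.025; R=R@Rt.from_rotvec(w*np.pi/4).as_matrix()
    while len(out)%8: out.append([0]*6)
    for i in range(0,len(out),8): print("CALL",i//8,"["+", ".join(f"{v+0:g}" for r in out[i:i+8] for v in r)+"]")
def st():
    s=ctrl.read_state();p,R=now()
    print("t",round(s["clock"],2),"tcp",np.round(p*1000,1),"x",np.round(R[:,0],3),"z",np.round(R[:,2],3),"w",round(float(s["gripper_width"])*85,1),"F",np.round(s["ft_force"],1),"q",np.round(s["joints"],2))
E
python3 - <<'E'
from p import *
st()
z=now()[1][:,2]; sg=1 if z[1]>0 else -1; print(sg)
R=toolR(-1,20,sg); g=np.array([.4895,.016,.006])
plan([(g-R[:,0]*.15+[0,0,.03],R),(g-R[:,0]*.07,R)])
E
```

```text
t 0.1 tcp [ 234.1 -605.7  192.1] x [-0.001  0.001 -1.   ] z [ 0.361 -0.933 -0.002] w 84.8 F [ 0.  -0.2 -0.1] q [ 1.14  0.54 -0.    1.54  0.    1.07 -0.07]
-1
CALL 0 [0.03, 0.69, -0.85, 0.02, 0, 0.02, 0.04, 0.68, -0.86, 0.02, 0, 0.02, 0.05, 0.66, -0.87, 0.02, 0, 0.02, 0.06, 0.65, -0.88, 0.02, 0, 0.02, 0.07, 0.63, -0.89, 0.02, 0, 0.02, 0.08, 0.62, -0.9, 0.02, 0, 0.02, 0.09, 0.6, -0.91, 0.02, 0, 0.02, 0.1, 0.59, -0.91, 0.02, -0.01, 0.02]
CALL 1 [0.1, 0.57, -0.92, 0.02, 0, 0.02, 0.11, 0.56, -0.93, 0.02, -0.01, 0.02, 0.11, 0.54, -0.94, 0.02, -0.01, 0.02, 0.11, 0.52, -0.95, 0.02, 0, 0.02, 0.12, 0.51, -0.96, 0.02, -0.01, 0.02, 0.12, 0.49, -0.97, 0.02, 0, 0.02, 0.12, 0.47, -0.98, 0.02, -0.01, 0.02, 0.12, 0.45, -0.99, 0.02, 0, 0.02]
CALL 2 [0.13, 0.44, -0.99, 0.02, -0.01, 0.02, 0.13, 0.42, -1, 0.02, 0, 0.01, 0.13, 0.4, -1.01, 0.02, -0.01, 0.02, 0.13, 0.39, -1.01, 0.02, 0, 0.01, 0.13, 0.37, -1.02, 0.02, -0.01, 0.02, 0.13, 0.35, -1.02, 0.02, 0, 0.01, 0.14, 0.33, -1.03, 0.02, -0.01, 0.02, 0.13, 0.31, -1.04, 0.02, 0, 0.01]
CALL 3 [0.87, -0.08, 0, 0, 0, 0, 0.87, -0.08, 0, 0, 0, 0, 0.86, -0.08, 0, 0, 0, 0, 0.87, -0.08, 0, 0, 0, 0, 0.86, -0.08, 0.01, 0, 0, 0, 0, 0, 0, 0, 0, 0, 0, 0, 0, 0, 0, 0, 0, 0, 0, 0, 0, 0]
```

Emit:
move_arm --targets '[0.03,0.69,-0.85,0.02,0,0.02,0.04,0.68,-0.86,0.02,0,0.02,0.05,0.66,-0.87,0.02,0,0.02,0.06,0.65,-0.88,0.02,0,0.02,0.07,0.63,-0.89,0.02,0,0.02,0.08,0.62,-0.9,0.02,0,0.02,0.09,0.6,-0.91,0.02,0,0.02,0.1,0.59,-0.91,0.02,-0.01,0.02]' --jaw 0.1

```text
clock: 1.1
tcp_pos: [0.3021, -0.3974, 0.1868]
orientation: [0.47, 0.528, -0.4, 0.583]
ft_force: [0.7, 0.5, 0.3]
gripper_width: 0.452
```

Emit:
move_arm --targets '[0.1,0.57,-0.92,0.02,0,0.02,0.11,0.56,-0.93,0.02,-0.01,0.02,0.11,0.54,-0.94,0.02,-0.01,0.02,0.11,0.52,-0.95,0.02,0,0.02,0.12,0.51,-0.96,0.02,-0.01,0.02,0.12,0.49,-0.97,0.02,0,0.02,0.12,0.47,-0.98,0.02,-0.01,0.02,0.12,0.45,-0.99,0.02,0,0.02]'

```text
clock: 2.1
tcp_pos: [0.3702, -0.19, 0.1817]
orientation: [0.532, 0.462, -0.402, 0.584]
ft_force: [-0.4, -0.1, -0.3]
gripper_width: 0.447
```

```bash
sed -i 's/print("CALL"/assert max(abs(v) for r in out for v in r)<=1; print("CALL"/; s/step=.022/step=.02/' p.py
python3 - <<'E'
from p import *
st()
R=toolR(-1,20,-1); g=np.array([.4895,.016,.006])
plan([(g-R[:,0]*.07+[0,0,.05],R),(g-R[:,0]*.06,R)])
E
```

```text
t 2.1 tcp [ 370.2 -190.   181.7] x [ 0.248  0.021 -0.968] z [ 0.113 -0.994  0.007] w 38.0 F [-0.4 -0.1 -0.3] q [ 0.75  0.04 -0.27  2.29 -0.22  0.61 -0.81]
CALL 0 [0.34, 0.4, -0.78, 0.02, 0, 0.01, 0.35, 0.38, -0.78, 0.02, 0, 0.01, 0.35, 0.37, -0.79, 0.02, -0.01, 0.01, 0.35, 0.35, -0.8, 0.01, 0, 0.01, 0.35, 0.35, -0.8, 0.02, 0, 0.01, 0.35, 0.33, -0.81, 0.01, -0.01, 0.01, 0.35, 0.32, -0.81, 0.02, 0, 0.02, 0.35, 0.3, -0.82, 0.01, -0.01, 0.01]
CALL 1 [0.35, 0.29, -0.82, 0.02, 0, 0.02, 0.36, 0.28, -0.83, 0.01, -0.01, 0.01, 0.76, -0.23, 0, 0, 0, 0, 0.76, -0.22, 0, 0, 0, 0, 0.76, -0.23, -0.01, 0, 0, 0, 0, 0, 0, 0, 0, 0, 0, 0, 0, 0, 0, 0, 0, 0, 0, 0, 0, 0]
```

Emit:
move_arm --targets '[0.34,0.4,-0.78,0.02,0,0.01,0.35,0.38,-0.78,0.02,0,0.01,0.35,0.37,-0.79,0.02,-0.01,0.01,0.35,0.35,-0.8,0.01,0,0.01,0.35,0.35,-0.8,0.02,0,0.01,0.35,0.33,-0.81,0.01,-0.01,0.01,0.35,0.32,-0.81,0.02,0,0.02,0.35,0.3,-0.82,0.01,-0.01,0.01]'

```text
clock: 3.1
tcp_pos: [0.4463, -0.0256, 0.1336]
orientation: [0.572, 0.415, -0.411, 0.576]
ft_force: [-0.3, -0.4, 0.6]
gripper_width: 0.451
```

Emit:
move_arm --targets '[0.35,0.29,-0.82,0.02,0,0.02,0.36,0.28,-0.83,0.01,-0.01,0.01,0.76,-0.23,0,0,0,0,0.76,-0.22,0,0,0,0,0.76,-0.23,-0.01,0,0,0,0,0,0,0,0,0,0,0,0,0,0,0,0,0,0,0,0,0]'

```text
clock: 4.1
tcp_pos: [0.4707, 0.0148, 0.0679]
orientation: [0.581, 0.403, -0.414, 0.574]
ft_force: [0.3, 0.7, -1.0]
gripper_width: 0.448
```

```bash
python3 - <<'E'
from p import *
st()
im,d,K,W=cam("wrist");save("w1.png",im);np.savez("w1.npz",im=im,d=d,K=K,W=W)
P=cloud(d,K,W)
m=(P[...,2]>.010)&(P[...,2]<.018)&(abs(P[...,1]-.016)<.03)&(P[...,0]<.53)
Q=P[m];print(m.sum(),Q[:,:2].min(0),Q[:,:2].max(0)); r=cv2.minAreaRect((Q[:,:2]*1000).astype(np.float32));print(r)
R=toolR(-1,20,-1); g=np.array([.4895,.016,.006])
plan([(g,R)])
E
```

```text
t 4.1 tcp [470.7  14.8  67.9] x [ 0.333 -0.006 -0.943] z [-0.019 -1.     0.   ] w 38.1 F [ 0.3  0.7 -1. ] q [ 0.09  0.34 -0.3   2.38  1.02  0.19 -2.76]
2891 [0.4267408  0.00826165] [0.51141579 0.02377777]
((469.09527587890625, 16.245431900024414), (13.940919876098633, 84.92623901367188), 88.29960632324219)
CALL 0 [0.65, -0.03, -0.02, 0, 0, 0, 0.64, -0.03, -0.01, 0, 0, 0, 0.65, -0.03, -0.02, 0, 0, 0.01, 0.64, -0.03, -0.01, 0, 0, 0, 0, 0, 0, 0, 0, 0, 0, 0, 0, 0, 0, 0, 0, 0, 0, 0, 0, 0, 0, 0, 0, 0, 0, 0]
```

View pics/w1.png

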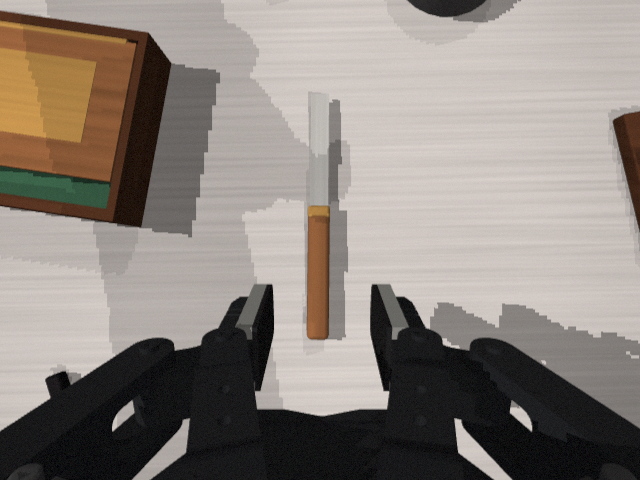

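Joints 4, 6 and 7 are near their limits with this tilt, and the handle in view sits well centred between the fingers. I'll switch to a vertical grasp with the jaw turned half round.

```bash
python3 - <<'E'
from p import *
R=toolR(-1,0,-1); R1=toolR(-1,0,1); Rm=toolR(89,0,-1)
g=np.array([.489,.016,.003])
plan([(g+[0,0,.10],R),(g+[0,0,.09],Rm),(g+[0,0,.06],R1)])
E
```

```text
CALL 0 [-0.36, 0.39, -0.02, 0, 0, -0.14, -0.4, 0.34, -0.02, 0, 0, -0.15, -0.44, 0.3, -0.02, 0, 0, -0.14, 0.04, 0, 0, -0.2, 0, 0, 0.04, 0, 0, -0.2, 0, 0, 0.04, 0, 0, -0.2, 0, 0, 0.04, 0, 0, -0.2, 0, 0, 0.04, 0, 0, -0.2, 0, 0]
CALL 1 [0.04, 0, 0, -0.2, 0, 0, 0.04, 0, 0, -0.2, 0, 0, 0.04, 0, 0, -0.2, 0, 0, 0.04, 0, 0, -0.2, 0, 0, 0.04, 0, -0.01, -0.2, 0, 0, 0.12, 0, 0, -0.2, 0, 0, 0.12, 0, 0, -0.2, 0, 0, 0.12, 0, 0, -0.2, 0, 0]
CALL 2 [0.12, 0, 0, -0.2, 0, 0, 0.12, 0, 0, -0.2, 0, 0, 0.12, 0, 0, -0.2, 0, 0, 0.12, 0, 0, -0.2, 0, 0, 0.12, 0, 0, -0.2, 0, 0, 0.12, 0, 0, -0.2, 0, 0, 0.12, 0, 0, -0.2, 0, 0, 0, 0, 0, 0, 0, 0]
```

Emit:
move_arm --targets '[-0.36,0.39,-0.02,0,0,-0.14,-0.4,0.34,-0.02,0,0,-0.15,-0.44,0.3,-0.02,0,0,-0.14,0.04,0,0,-0.2,0,0,0.04,0,0,-0.2,0,0,0.04,0,0,-0.2,0,0,0.04,0,0,-0.2,0,0,0.04,0,0,-0.2,0,0]'

```text
clock: 5.15
tcp_pos: [0.4896, 0.0102, 0.093]
orientation: [0.278, 0.631, -0.276, 0.67]
ft_force: [-0.1, 0.5, -0.3]
gripper_width: 0.451
```

Emit:
move_arm --targets '[0.04,0,0,-0.2,0,0,0.04,0,0,-0.2,0,0,0.04,0,0,-0.2,0,0,0.04,0,0,-0.2,0,0,0.04,0,-0.01,-0.2,0,0,0.12,0,0,-0.2,0,0,0.12,0,0,-0.2,0,0,0.12,0,0,-0.2,0,0]'

```text
clock: 6.15
tcp_pos: [0.49, 0.0099, 0.0788]
orientation: [-0.169, 0.673, 0.148, 0.705]
ft_force: [-0.3, 0.3, -0.9]
gripper_width: 0.448
```

Emit:
move_arm --targets '[0.12,0,0,-0.2,0,0,0.12,0,0,-0.2,0,0,0.12,0,0,-0.2,0,0,0.12,0,0,-0.2,0,0,0.12,0,0,-0.2,0,0,0.12,0,0,-0.2,0,0,0.12,0,0,-0.2,0,0,0,0,0,0,0,0]'

```text
clock: 7.15
tcp_pos: [0.4909, 0.0095, 0.0576]
orientation: [-0.511, 0.498, 0.477, 0.514]
ft_force: [-0.8, -1.2, 1.1]
gripper_width: 0.449
```

```bash
python3 - <<'E'
from p import *
st()
R1=toolR(-1.4,0,1)
g=np.array([.489,.016,.003])
plan([(g+[0,0,.03],R1),(g,R1)])
E
```

```text
t 7.15 tcp [490.9   9.5  57.6] x [ 0.05  -0.019 -0.999] z [ 0.025  1.    -0.017] w 38.2 F [-0.8 -1.2  1.1] q [ 0.76  0.83 -1.2   2.05  1.03  0.98  0.55]
CALL 0 [0.49, 0.07, 0.14, 0, -0.01, 0.03, 0.49, 0.05, 0.13, 0, -0.01, 0.03, 0.6, 0, 0, 0, 0, 0, 0.6, 0, 0, 0, 0, 0, 0, 0, 0, 0, 0, 0, 0, 0, 0, 0, 0, 0, 0, 0, 0, 0, 0, 0, 0, 0, 0, 0, 0, 0]
```

Emit:
move_arm --targets '[0.49,0.07,0.14,0,-0.01,0.03,0.49,0.05,0.13,0,-0.01,0.03,0.6,0,0,0,0,0,0.55,0,0,0,0,0,0,0,0,0,0,0,0,0,0,0,0,0,0,0,0,0,0,0,0,0,0,0,0,0]'

```text
clock: 8.15
tcp_pos: [0.4898, 0.016, 0.0047]
orientation: [-0.496, 0.505, 0.493, 0.506]
ft_force: [-0.2, -0.2, -0.5]
gripper_width: 0.447
```

```bash
python3 - <<'E'
from p import *
st()
E
```

```text
t 8.15 tcp [489.8  16.    4.7] x [ 0.005 -0.002 -1.   ] z [ 0.022  1.    -0.002] w 38.0 F [-0.2 -0.2 -0.5] q [ 0.7   0.93 -1.12  2.03  1.09  0.95  0.53]
```

Emit:
move_arm --targets '[0,0,0,0,0,0,0,0,0,0,0,0,0,0,0,0,0,0,0,0,0,0,0,0,0,0,0,0,0,0,0,0,0,0,0,0,0,0,0,0,0,0,0,0,0,0,0,0]' --jaw 1 --grip_force 90

```text
clock: 9.15
tcp_pos: [0.4895, 0.0161, 0.0043]
orientation: [-0.496, 0.505, 0.493, 0.506]
ft_force: [0.4, 0.3, 0.5]
gripper_width: -0.001
```

```bash
cat >> p.py <<'E'
# blade grip: recorded at the grasp (blade flat, underside at z 0, origin (0.469,0.0163), yaw -1.4)
import json,os
def blade_rel():
    j=json.load(open("grip.json")); return np.array(j["t"]),np.array(j["R"])   # tip and blade axes in tool frame
def tool_for_tip(tip,yaw,dip):
    """TCP pose putting the blade tip at 'tip' heading yaw, dipping dip deg"""
    t,Rr=blade_rel(); B=Rt.from_euler("ZY",[D(yaw),D(dip)]).as_matrix()
    R=B@Rr.T; return np.asarray(tip)-R@t,R
C=np.array([.5692,.1864,0]);CY=-9.5
def case(x,y,z): return C+x*yawv(CY)+y*yawv(CY+90)+[0,0,z]
E
python3 - <<'E'
from p import *
st();p,R=now()
B=Rt.from_euler("ZY",[D(-1.4),0]).as_matrix()
o=np.array([.4691,.0163,0]);tip=o+B@[.119,0,.007]
# jaws centre the handle laterally: take lateral offset from tool
json.dump(dict(t=(R.T@(tip-p)).tolist(),R=(R.T@B).tolist()),open("grip.json","w"))
print(R.T@(tip-p))
w=[(p+[0,0,.10],R),tool_for_tip(case(-.075,0,.11),CY,20),tool_for_tip(case(-.056,0,.06),CY,42)]
plan(w)
E
```

```text
t 9.15 tcp [489.5  16.1   4.3] x [ 0.004 -0.002 -1.   ] z [ 0.022  1.    -0.002] w -0.1 F [0.4 0.3 0.5] q [ 0.7   0.93 -1.12  2.03  1.09  0.95  0.53]
[-0.00222594 -0.09858014 -0.0004787 ]
CALL 0 [-0.8, 0, 0, 0, 0, 0, -0.8, 0, 0, 0, 0, 0, -0.8, -0.01, 0, 0, 0, 0, -0.8, 0, 0, 0, 0, 0, -0.8, -0.01, -0.01, 0, 0, 0, -0.15, 0.36, 0.79, 0.02, 0, 0.04, -0.14, 0.38, 0.78, 0.02, 0, 0.04, -0.13, 0.4, 0.77, 0.02, 0, 0.05]
CALL 1 [-0.11, 0.41, 0.77, 0.02, 0, 0.04, -0.1, 0.43, 0.76, 0.02, 0, 0.05, -0.08, 0.44, 0.75, 0.02, -0.01, 0.05, -0.06, 0.46, 0.75, 0.01, 0, 0.04, -0.04, 0.47, 0.74, 0.02, -0.01, 0.05, -0.01, 0.48, 0.74, 0.01, 0, 0.04, 0, 0.48, 0.73, 0.02, -0.01, 0.05, 0.04, -0.55, 0, 0, 0, 0.16]
CALL 2 [-0.02, -0.55, 0, 0, 0, 0.16, -0.09, -0.54, 0.01, -0.01, 0, 0.16, 0, 0, 0, 0, 0, 0, 0, 0, 0, 0, 0, 0, 0, 0, 0, 0, 0, 0, 0, 0, 0, 0, 0, 0, 0, 0, 0, 0, 0, 0, 0, 0, 0, 0, 0, 0]
```

The gripper reads fully shut, so the grasp missed. I'll look.

```bash
python3 - <<'E'
from p import *
im,d,K,W=cam("wrist");save("w2.png",im)
im,d,K,W=cam("side");save("s2.png",cv2.resize(im[170:320,190:390],(800,600)))
E
```

```text
(no output)
```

View pics/w2.png

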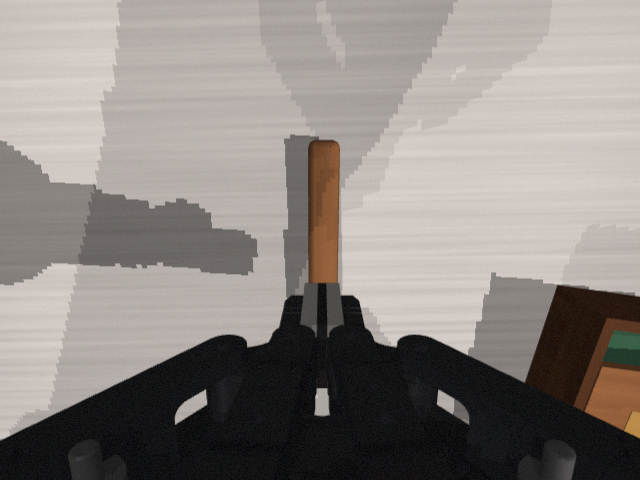

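View pics/s2.png

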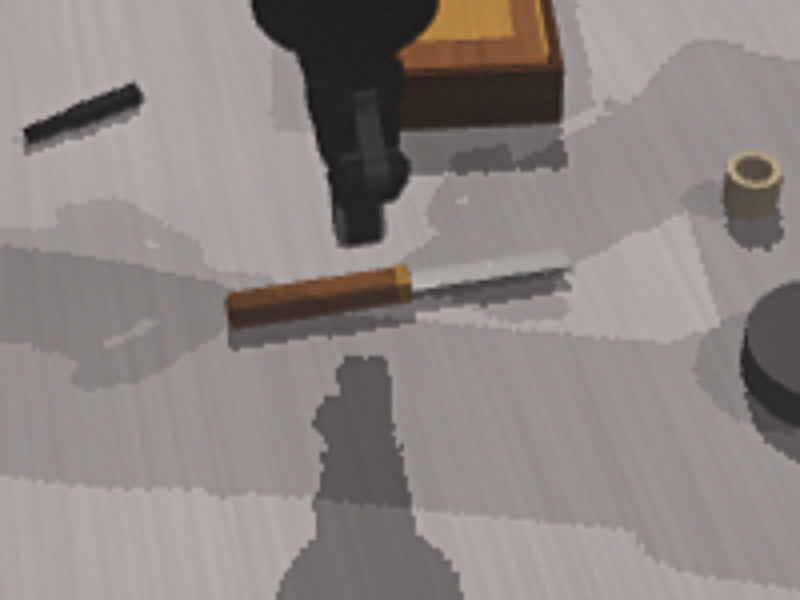

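The side view shows the fingertips hanging clear above the handle, at crop (360,243). I'll measure their true height from depth.

```bash
python3 - <<'E'
from p import *
st()
im,d,K,W=cam("side");P=cloud(d,K,W)
for v in range(218,234,2): print(v,np.round(P[v,276:286:3]*1000).tolist())
im,d,K,W=cam("wrist");P=cloud(d,K,W)
for v in (284,287,290,296,304,315,330): print(v,np.round(P[v,[311,333]]*1000).tolist())
E
```

```text
t 9.25 tcp [489.5  16.1   4.4] x [ 0.004 -0.002 -1.   ] z [ 0.022  1.    -0.002] w 0.1 F [-0.3 -0.2  0.1] q [ 0.7   0.93 -1.12  2.03  1.09  0.95  0.53]
218 [[476.0, -36.0, 117.0], [480.0, -39.0, 120.0], [486.0, -33.0, 113.0], [491.0, -31.0, 110.0]]
220 [[477.0, -28.0, 106.0], [484.0, -15.0, 93.0], [489.0, -16.0, 92.0], [494.0, -15.0, 90.0]]
222 [[482.0, 5.0, 70.0], [486.0, 1.0, 73.0], [492.0, 4.0, 68.0], [498.0, 9.0, 63.0]]
224 [[482.0, 8.0, 63.0], [487.0, 3.0, 66.0], [492.0, 2.0, 65.0], [498.0, 9.0, 58.0]]
226 [[482.0, 7.0, 58.0], [486.0, 3.0, 61.0], [492.0, 2.0, 61.0], [498.0, 8.0, 53.0]]
228 [[482.0, 8.0, 53.0], [487.0, 6.0, 53.0], [491.0, 1.0, 57.0], [498.0, 8.0, 49.0]]
230 [[481.0, 8.0, 48.0], [486.0, 4.0, 50.0], [491.0, 3.0, 50.0], [498.0, 9.0, 43.0]]
232 [[488.0, 50.0, 1.0], [494.0, 49.0, 1.0], [500.0, 51.0, -3.0], [505.0, 48.0, -1.0]]
284 [[477.0, 11.0, 48.0], [478.0, 20.0, 48.0]]
287 [[478.0, 12.0, 51.0], [478.0, 20.0, 51.0]]
290 [[478.0, 12.0, 53.0], [478.0, 20.0, 53.0]]
296 [[478.0, 12.0, 59.0], [477.0, 19.0, 60.0]]
304 [[478.0, 12.0, 65.0], [477.0, 19.0, 66.0]]
315 [[477.0, 12.0, 74.0], [478.0, 19.0, 73.0]]
330 [[477.0, 13.0, 85.0], [477.0, 19.0, 84.0]]
```

By both the wrist and the side camera, the fingertips stand about 40 mm behind the reported TCP, which disagrees with the description. I'll trust the cameras, open, and descend a further 36 mm while watching the force.

Emit:
move_arm --targets '[0,0,0,0,0,0,0,0,0,0,0,0,0,0,0,0,0,0,0,0,0,0,0,0,0.5,0,0,0,0,0,0.5,0,0,0,0,0,0,0,0,0,0,0,0,0,0,0,0,0]' --jaw 0.2

```text
clock: 10.35
tcp_pos: [0.4896, 0.0162, -0.0208]
orientation: [-0.496, 0.505, 0.493, 0.506]
ft_force: [-0.6, 0.7, 0.4]
gripper_width: 0.398
```

```bash
python3 - <<'E'
from p import *
st()
im,d,K,W=cam("side");P=cloud(d,K,W);p,_=now()
Q=P[200:300,240:330].reshape(-1,3); m=(abs(Q[:,0]-p[0])<14)&(abs(Q[:,1]-p[1])<.04);Q=Q[(abs(Q[:,0]-p[0])<.013)&(abs(Q[:,1]-p[1]+.025)<.02)&(Q[:,2]>.006)]
print(len(Q),np.sort(Q[:,2])[:12])
E
```

```text
t 10.35 tcp [489.6  16.2 -20.8] x [ 0.004 -0.002 -1.   ] z [ 0.022  1.    -0.002] w 33.8 F [-0.6  0.7  0.4] q [ 0.67  0.96 -1.08  2.03  1.14  0.92  0.5 ]
383 [0.00610931 0.00691107 0.01193141 0.01194441 0.01708284 0.01721934
 0.01736796 0.01854539 0.01859875 0.01895505 0.01938651 0.02173153]
```

Emit:
move_arm --targets '[0.25,0,0,0,0,0,0.25,0,0,0,0,0,0,0,0,0,0,0,0,0,0,0,0,0,0,0,0,0,0,0,0,0,0,0,0,0,0,0,0,0,0,0,0,0,0,0,0,0]' --jaw 1 --grip_force 90

```text
clock: 11.4
tcp_pos: [0.4904, 0.0159, -0.0284]
orientation: [-0.498, 0.505, 0.491, 0.505]
ft_force: [-16.4, -8.0, 62.9]
gripper_width: 0.119
```

```bash
python3 - <<'E'
from p import *
st();p,R=now()
B=Rt.from_euler("ZY",[D(-1.4),0]).as_matrix()
o=np.array([.4691,.0163,0]);tip=o+B@[.119,0,.007]
json.dump(dict(t=(R.T@(tip-p)).tolist(),R=(R.T@B).tolist()),open("grip.json","w"))
print(R.T@(tip-p))
w=[(p+[0,0,.10],R),tool_for_tip(case(-.075,0,.11),CY,20),tool_for_tip(case(-.056,0,.06),CY,42)]
plan(w)
E
```

```text
t 11.4 tcp [490.4  15.9 -28.4] x [ 0.007 -0.007 -1.   ] z [ 0.021  1.    -0.007] w 10.1 F [-16.4  -8.   62.9] q [ 0.66  0.97 -1.06  2.03  1.16  0.92  0.48]
[-0.03470995 -0.09793248 -0.00069044]
CALL 0 [-0.8, -0.01, -0.01, 0, 0, 0, -0.8, 0, 0, 0, 0, 0, -0.8, -0.01, -0.01, 0, 0, 0, -0.8, 0, 0, 0, 0, 0, -0.8, -0.01, -0.01, 0, 0, 0, -0.16, 0.41, 0.79, 0.02, 0, 0.04, -0.15, 0.42, 0.79, 0.02, 0, 0.04, -0.14, 0.44, 0.78, 0.02, 0, 0.05]
CALL 1 [-0.12, 0.46, 0.77, 0.02, 0, 0.05, -0.1, 0.47, 0.76, 0.02, 0, 0.04, -0.08, 0.49, 0.76, 0.01, -0.01, 0.05, -0.06, 0.5, 0.75, 0.02, 0, 0.04, -0.04, 0.51, 0.74, 0.01, -0.01, 0.05, -0.02, 0.52, 0.74, 0.02, 0, 0.04, 0, 0.53, 0.74, 0.01, -0.01, 0.05, 0.02, -0.38, 0, 0, 0, 0.16]
CALL 2 [-0.03, -0.39, 0, 0, 0, 0.16, -0.08, -0.38, -0.01, 0, 0, 0.16, 0, 0, 0, 0, 0, 0, 0, 0, 0, 0, 0, 0, 0, 0, 0, 0, 0, 0, 0, 0, 0, 0, 0, 0, 0, 0, 0, 0, 0, 0, 0, 0, 0, 0, 0, 0]
```

Emit:
move_arm --targets '[-0.2,0,0,0,0,0,-0.6,0,0,0,0,0,-0.8,0,0,0,0,0,-0.8,0,0,0,0,0,-0.8,0,0,0,0,0,-0.8,0,0,0,0,0,0,0,0,0,0,0,0,0,0,0,0,0]'

```text
clock: 12.4
tcp_pos: [0.4889, 0.0158, 0.0662]
orientation: [-0.496, 0.505, 0.493, 0.506]
ft_force: [0.2, -0.3, -0.7]
gripper_width: 0.113
```

```bash
python3 - <<'E'
from p import *
st()
im,d,K,W=cam("side");save("s3.png",cv2.resize(im[130:310,200:440],(800,600)));P=cloud(d,K,W)
np.savez("s3.npz",im=im,d=d,K=K,W=W)
m=(P[...,2]>.02)&(abs(P[...,1]-.0145)<.02)&(P[...,0]>.520)&(P[...,0]<.62)
Q=P[m]*1000;print(m.sum(),Q.min(0),Q.max(0)); c=np.polyfit(Q[:,0],Q[:,2],1);print(c,np.polyval(c,[515,590]),np.polyfit(Q[:,0],Q[:,1],1))
E
```

```text
t 12.4 tcp [488.9  15.8  66.2] x [ 0.003 -0.002 -1.   ] z [ 0.022  1.    -0.002] w 9.6 F [ 0.2 -0.3 -0.7] q [ 0.75  0.83 -1.2   2.01  0.95  1.02  0.62]
512 [520.01646815  -5.47061201  97.29374711] [586.36508358  21.07279626 427.75967239]
[  -4.26855458 2551.73065235] [353.42504131  33.28344746] [   0.22333249 -113.62644556]
```

View pics/s3.png

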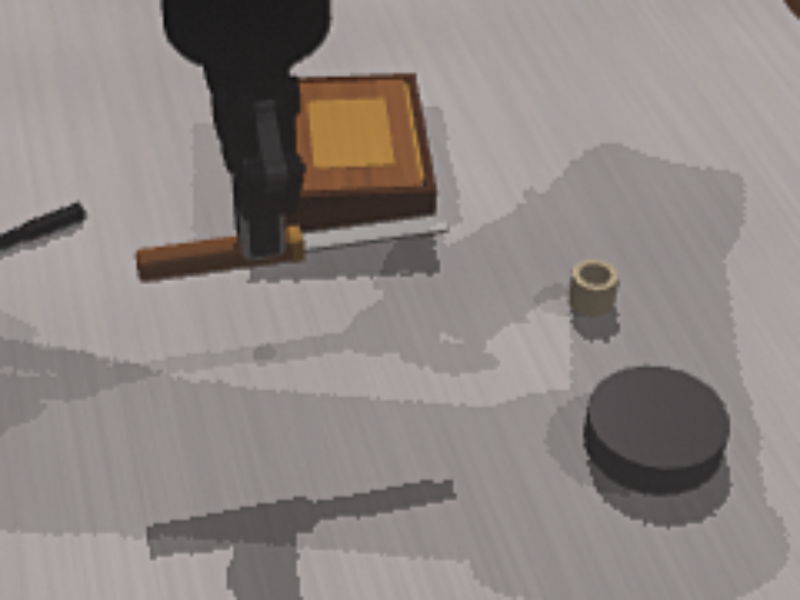

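The blade is held level, with its tip at crop (447,228). I'll fit the tip's position and pitch from depth and plan the approach.

```bash
python3 - <<'E'
from p import *
st()
f=np.load("s3.npz");P=cloud(f["d"],f["K"],f["W"])
m=(P[...,2]>.085)&(P[...,2]<.115)&(abs(P[...,1]-.0145)<.02)&(P[...,0]>.52)&(P[...,0]<.62)
Q=P[m]*1000;print(m.sum(),Q.min(0),Q.max(0)); c=np.polyfit(Q[:,0],Q[:,2],1);print(c,np.polyval(c,[515,588]),np.polyval(np.polyfit(Q[:,0],Q[:,1],1),[515,588]))
# tip height where the ray through the tip pixel crosses the blade's vertical plane y=.0143
uv=np.array([200+447*.3,130+228*.3]);K,W=f["K"],f["W"]
r=W[:3,:3]@np.linalg.inv(K)@[*uv,1];o=W[:3,3];k=(.0143-o[1])/r[1];print("tip",(o+k*r)*1000)
p,R=now()
B=Rt.from_euler("ZY",[D(-1.4),0]).as_matrix()
w=[(p+[0,0,.02],R),tool_for_tip(case(-.085,0,.12),CY,20),tool_for_tip(case(-.068,0,.07),CY,42)]
plan(w)
E
```

```text
t 12.45 tcp [488.7  15.9  66. ] x [ 0.003 -0.002 -1.   ] z [ 0.022  1.    -0.002] w 9.4 F [-0.7  0.1 -1.4] q [ 0.75  0.83 -1.2   2.01  0.95  1.02  0.62]
212 [520.36169947   5.25035223  97.29374711] [586.36508358  20.89213439 103.53942957]
[-2.42380040e-03  1.02272045e+02] [101.02378761 100.84685019] [13.61170957 12.08596068]
tip [588.95573065  14.3         94.38936154]
CALL 0 [-0.8, 0, 0, 0, 0, 0, -0.14, 0.44, 0.8, 0.02, 0, 0.04, -0.13, 0.46, 0.79, 0.02, 0, 0.04, -0.11, 0.47, 0.78, 0.02, 0, 0.04, -0.09, 0.49, 0.78, 0.02, 0, 0.05, -0.08, 0.5, 0.77, 0.02, 0, 0.05, -0.06, 0.52, 0.76, 0.01, 0, 0.04, -0.04, 0.53, 0.75, 0.02, -0.01, 0.05]
CALL 1 [-0.01, 0.54, 0.75, 0.01, 0, 0.04, 0.01, 0.54, 0.74, 0.02, -0.01, 0.05, 0.03, 0.56, 0.73, 0.01, 0, 0.04, 0.03, -0.36, 0, 0, 0, 0.16, -0.02, -0.36, 0, 0, 0, 0.16, -0.06, -0.36, 0, 0, -0.01, 0.17, 0, 0, 0, 0, 0, 0, 0, 0, 0, 0, 0, 0]
```

Emit:
move_arm --targets '[-0.8,0,0,0,0,0,-0.14,0.44,0.8,0.02,0,0.04,-0.13,0.46,0.79,0.02,0,0.04,-0.11,0.47,0.78,0.02,0,0.04,-0.09,0.49,0.78,0.02,0,0.05,-0.08,0.5,0.77,0.02,0,0.05,-0.06,0.52,0.76,0.01,0,0.04,-0.04,0.53,0.75,0.02,-0.01,0.05]'

```text
clock: 13.45
tcp_pos: [0.4142, 0.1583, 0.1104]
orientation: [-0.401, 0.584, 0.527, 0.469]
ft_force: [1.1, -0.3, -1.1]
gripper_width: 0.117
```

```bash
python3 - <<'E'
from p import *
st()
plan([tool_for_tip(case(-.085,0,.12),CY,20),tool_for_tip(case(-.068,0,.07),CY,42)])
E
```

```text
t 13.45 tcp [414.2 158.3 110.4] x [-0.238  0.025 -0.971] z [ 0.125  0.992 -0.005] w 9.9 F [ 1.1 -0.3 -1.1] q [ 0.48  0.82 -1.22  1.9   0.64  1.19  0.44]
CALL 0 [-0.01, 0.53, 0.73, 0.01, 0, 0.04, 0.01, 0.54, 0.73, 0.02, -0.01, 0.04, 0.03, 0.54, 0.72, 0.01, 0, 0.05, 0.03, -0.36, 0, 0, 0, 0.16, -0.02, -0.36, 0, 0, 0, 0.16, -0.05, -0.35, 0, 0, 0, 0.17, 0, 0, 0, 0, 0, 0, 0, 0, 0, 0, 0, 0]
```

Emit:
move_arm --targets '[-0.01,0.53,0.73,0.01,0,0.04,0.01,0.54,0.73,0.02,-0.01,0.04,0.03,0.54,0.72,0.01,0,0.05,0.03,-0.36,0,0,0,0.16,-0.02,-0.36,0,0,0,0.16,-0.05,-0.35,0,0,0,0.17,0,0,0,0,0,0,0,0,0,0,0,0]'

```text
clock: 14.45
tcp_pos: [0.4072, 0.2137, 0.1097]
orientation: [-0.239, 0.667, 0.618, 0.339]
ft_force: [-1.0, 0.3, -0.5]
gripper_width: 0.115
```

```bash
python3 - <<'E'
from p import *
st()
p,R=now();t,Rr=blade_rel();tip=p+R@t;v=tip-C;print("tip in case",np.round(1000*np.array([v@yawv(CY),v@yawv(CY+90),v[2]]),1),"bx",(R@Rr)[:,0])
im,d,K,W=cam("side");save("s4.png",cv2.resize(im[110:230,220:380],(800,600)));np.savez("s4.npz",im=im,d=d,K=K,W=W)
E
```

```text
t 14.45 tcp [407.2 213.7 109.7] x [-0.656  0.099 -0.748] z [ 0.156  0.988 -0.006] w 9.7 F [-1.   0.3 -0.5] q [ 0.32  1.13 -1.14  1.52  0.42  1.55  0.53]
tip in case [-68.    0.2  70.7] bx [ 0.73326173 -0.1229772  -0.66873302]
```

View pics/s4.png

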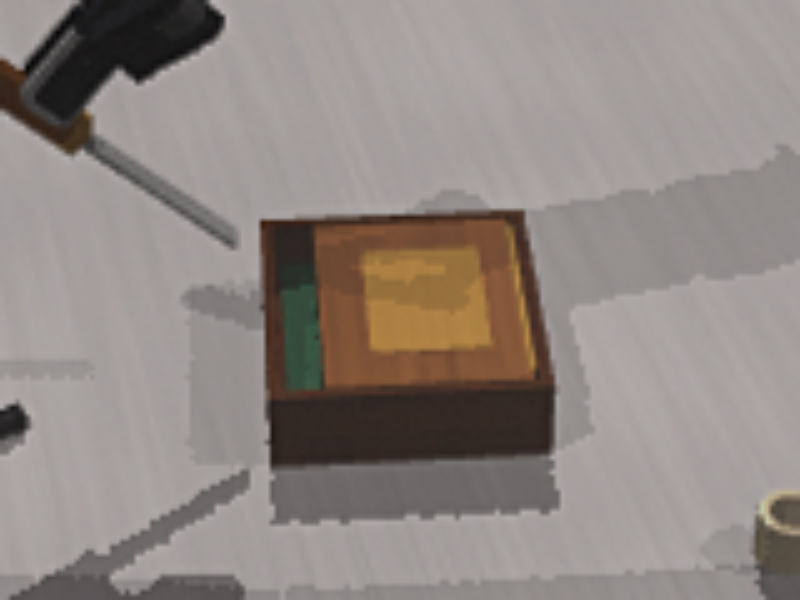

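```bash
python3 - <<'E'
from p import *
f=np.load("s4.npz");K,W=f["K"],f["W"]
p,R=now();t,Rr=blade_rel();tip=p+R@t
c=W[:3,:3].T@(tip-W[:3,3]);print("tip px",(K@c)[:2]/c[2],"seen",(220+236*.2,110+245*.2))
f_=lambda k:tool_for_tip(case(-.028-k*np.cos(D(41)),0,.0195+k*np.sin(D(41))),CY,41)
plan([f_(.04),f_(0)],step=.012)
E
```

```text
tip px [266.94881939 156.73748018] seen (267.2, 159.0)
CALL 0 [0.19, -0.33, 0, 0, 0, -0.01, 0.19, -0.33, 0, 0, 0, -0.01, 0.2, -0.33, 0, 0, -0.01, 0, 0, -0.4, 0, 0, 0, 0, 0, -0.4, 0, 0, 0, 0, 0, -0.4, 0, 0, 0, 0, 0.01, -0.4, 0, 0, 0, 0, 0, 0, 0, 0, 0, 0]
```

```bash
python3 - <<'E'
from p import *
f=np.load("s4.npz");K,W=f["K"],f["W"]
for X,s in [((-.058,.062,.036),(262,220)),((-.058,-.062,.036),(270,393)),((.058,-.062,.036),(553,383)),((.058,.062,.036),(523,211))]:
    c=W[:3,:3].T@(case(*X)-W[:3,3]);print(np.round((K@c)[:2]/c[2],1),"seen",(220+s[0]*.2,110+s[1]*.2))
E
```

```text
[271.9 153.5] seen (272.4, 154.0)
[273.6 189.4] seen (274.0, 188.60000000000002)
[331.2 186.7] seen (330.6, 186.60000000000002)
[324.5 151.4] seen (324.6, 152.2)
```

```bash
python3 - <<'E'
from p import *
f_=lambda k:tool_for_tip(case(-.028-k*np.cos(D(41)),0,.0207+k*np.sin(D(41))),CY,41)
plan([f_(.04),f_(0)],step=.012)
E
```

```text
CALL 0 [0.18, -0.32, 0, 0, 0, -0.01, 0.18, -0.32, 0, 0, 0, -0.01, 0.18, -0.32, 0, 0, -0.01, 0, 0, -0.4, 0, 0, 0, 0, 0, -0.4, 0, 0, 0, 0, 0.01, -0.4, 0, 0, 0, 0, 0, -0.4, 0, 0, 0, 0, 0, 0, 0, 0, 0, 0]
```

Emit:
move_arm --targets '[0.18,-0.32,0,0,0,-0.01,0.18,-0.32,0,0,0,-0.01,0.18,-0.32,0,0,-0.01,0,0,-0.4,0,0,0,0,0,-0.4,0,0,0,0,0.01,-0.4,0,0,0,0,0,-0.4,0,0,0,0,0,0,0,0,0,0]'

```text
clock: 15.5
tcp_pos: [0.4472, 0.2063, 0.0566]
orientation: [-0.242, 0.665, 0.616, 0.346]
ft_force: [0.6, 0.5, -0.3]
gripper_width: 0.111
```

```bash
cat >> p.py <<'E'
def tipcase():
    p,R=now();t,Rr=blade_rel();v=p+R@t-C;b=(R@Rr)[:,0]
    print("tip in case",np.round(1000*np.array([v@yawv(CY),v@yawv(CY+90),v[2]]),1),"dip",np.round(np.rad2deg(-np.arcsin(b[2])),1))
def tip_at(th,r=.077,gap=0.):
    """tip centre for lid angle th (deg), touching its underside at distance r from the hinge"""
    t=D(th);n=.0025+.00125+gap
    return np.array([.050-r*np.cos(t)-n*np.sin(t),0,.0335+r*np.sin(t)-n*np.cos(t)])
E
python3 - <<'E'
from p import *
st();tipcase()
w=[]
for th,dip,r in [(8,40,.077),(20,38,.077),(35,35,.075),(50,30,.072),(65,22,.068),(78,15,.062),(88,10,.058),(95,8,.055)]:
    x=tip_at(th,r);print(th,np.round(x*1000,1));w.append(tool_for_tip(case(*x),CY,dip))
plan(w,step=.014)
E
```

```text
t 15.5 tcp [447.2 206.3  56.6] x [-0.643  0.105 -0.758] z [ 0.163  0.987 -0.001] w 9.4 F [ 0.6  0.5 -0.3] q [ 0.29  1.21 -1.08  1.43  0.48  1.55  0.59]
tip in case [-26.7  -1.   19.1] dip 41.1
8 [-26.8   0.   40.5]
20 [-23.6   0.   56.3]
35 [-13.6   0.   73.4]
50 [ 0.8  0.  86.2]
65 [17.9  0.  93.5]
78 [33.4  0.  93.4]
88 [44.2  0.  91.3]
95 [51.1  0.  88.6]
CALL 0 [-0.29, 0.27, 0.01, 0, 0, -0.01, -0.29, 0.26, 0.02, 0, 0.01, -0.01, -0.43, 0.26, -0.01, 0, 0, -0.05, -0.29, 0.01, 0, 0, 0, -0.03, -0.29, 0, 0, 0, 0, -0.04, -0.41, -0.32, -0.01, 0, 0, -0.11, -0.03, -0.34, 0, 0, 0, -0.09, -0.01, -0.34, 0, 0, 0, -0.08]
CALL 1 [0.12, -0.39, 0, 0, 0, -0.08, 0.15, -0.38, 0, 0, 0, -0.08, 0.15, -0.29, 0, 0, 0, -0.06, 0.17, -0.28, 0, 0, 0, -0.05, 0.2, -0.34, 0, 0, 0, -0.05, 0, 0, 0, 0, 0, 0, 0, 0, 0, 0, 0, 0, 0, 0, 0, 0, 0, 0]
```

Emit:
move_arm --targets '[-0.29,0.27,0.01,0,0,-0.01,-0.29,0.26,0.02,0,0.01,-0.01,-0.43,0.26,-0.01,0,0,-0.05,-0.29,0.01,0,0,0,-0.03,-0.29,0,0,0,0,-0.04,-0.41,-0.32,-0.01,0,0,-0.11,-0.03,-0.34,0,0,0,-0.09,-0.01,-0.34,0,0,0,-0.08]'

```text
clock: 16.5
tcp_pos: [0.4843, 0.201, 0.0986]
orientation: [-0.351, 0.616, 0.55, 0.441]
ft_force: [-1.8, -0.3, -0.8]
gripper_width: 0.113
```

```bash
python3 - <<'E'
from p import *
st();tipcase()
im,d,K,W=cam("side");save("s5.png",cv2.resize(im[80:230,200:400],(800,600)))
w=[]
for th,dip,r in [(65,22,.068),(78,15,.062),(88,10,.058),(95,8,.055)]:
    x=tip_at(th,r);w.append(tool_for_tip(case(*x),CY,dip))
plan(w,step=.014)
E
```

```text
t 16.5 tcp [484.3 201.   98.6] x [-0.364  0.052 -0.93 ] z [ 0.157  0.988 -0.006] w 9.6 F [-1.8 -0.3 -0.8] q [ 0.33  0.99 -1.13  1.59  0.6   1.37  0.5 ]
tip in case [17.7  0.5 94.8] dip 22.0
CALL 0 [0.05, -0.04, -0.02, 0, 0, 0, 0.13, -0.39, 0, 0, 0, -0.08, 0.15, -0.38, 0, 0.01, 0, -0.07, 0.15, -0.29, 0, 0, 0, -0.06, 0.16, -0.27, 0, 0, 0, -0.05, 0.2, -0.34, 0, 0, 0, -0.05, 0, 0, 0, 0, 0, 0, 0, 0, 0, 0, 0, 0]
```

View pics/s5.png

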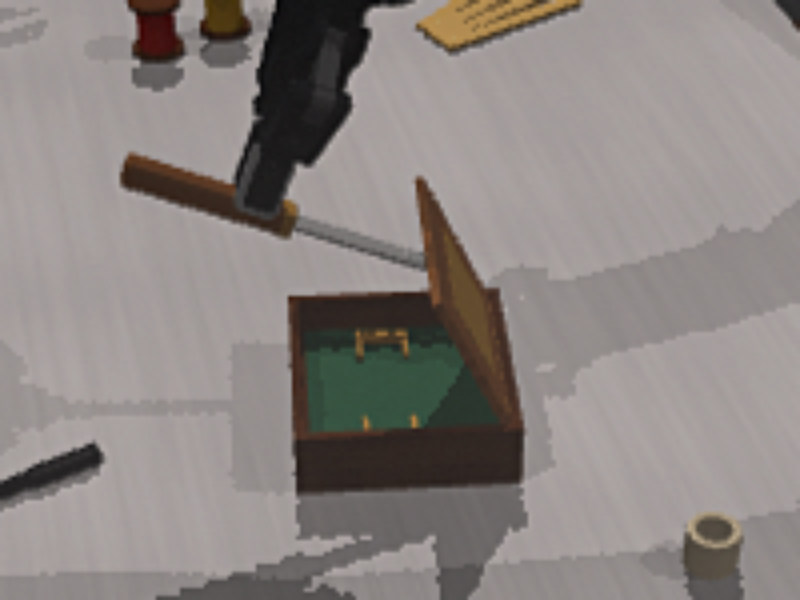

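The lid is up at about 65° with the blade tip on its underside, and the brass bed ends are visible. I'll push on to 95°.

Emit:
move_arm --targets '[0.05,-0.04,-0.02,0,0,0,0.13,-0.39,0,0,0,-0.08,0.15,-0.38,0,0.01,0,-0.07,0.15,-0.29,0,0,0,-0.06,0.16,-0.27,0,0,0,-0.05,0.2,-0.34,0,0,0,-0.05,0,0,0,0,0,0,0,0,0,0,0,0]'

```text
clock: 17.55
tcp_pos: [0.5193, 0.1943, 0.0661]
orientation: [-0.421, 0.572, 0.49, 0.505]
ft_force: [-0.5, 0.5, -1.4]
gripper_width: 0.115
```

```bash
python3 - <<'E'
from p import *
st();tipcase()
im,d,K,W=cam("side");save("s6.png",cv2.resize(im[80:230,200:400],(800,600)))
im,d,K,W=cam("top");P=cloud(d,K,W)-C
x=P@yawv(CY);y=P@yawv(CY+90);z=P[...,2]
for a,b in((.08,.13),):
  m=(z>a)&(z<b)&(x>-.02)&(x<.1)&(abs(y)>.02)&(abs(y)<.055); print(m.sum(),np.percentile(x[m],[5,50,95]),np.percentile(z[m],[5,50,95]))
w=[tool_for_tip(case(-.01,0,.100),CY,5),tool_for_tip(case(-.075,0,.125),CY,0)]
p,R=w[1]; h=np.array([.489,.016,0]); B=Rt.from_euler("ZY",[D(-1.4),0]).as_matrix()
tip=np.array([.4691,.0163,0])+B@[.119,0,.007]
w+=[tool_for_tip(tip+[0,0,.07],-1.4,0)]
plan(w)
E
```

```text
t 17.55 tcp [519.3 194.3  66.1] x [-0.136  0.014 -0.991] z [ 0.165  0.986 -0.009] w 9.8 F [-0.5  0.5 -1.4] q [ 0.31  0.92 -1.09  1.72  0.77  1.15  0.39]
tip in case [51.2 -0.9 87.2] dip 8.2Traceback (most recent call last):
  File "<stdin>", line 7, in <module>
    return _quantile_unchecked(
        a, q, axis, out, overwrite_input, method, keepdims, weights)
    return _ureduce(a,
                    func=_quantile_ureduce_func,
    ...<5 lines>...
                    overwrite_input=overwrite_input,
                    method=method)
    r = func(a, **kwargs)
    result = _quantile(arr,
                       quantiles=q,
    ...<2 lines>...
                       out=out,
                       weights=wgt)
    slices_having_nans = np.isnan(arr[-1, ...])
                                  ~~~^^^^^^^^^
IndexError: index -1 is out of bounds for axis 0 with size 0
```

View pics/s6.png

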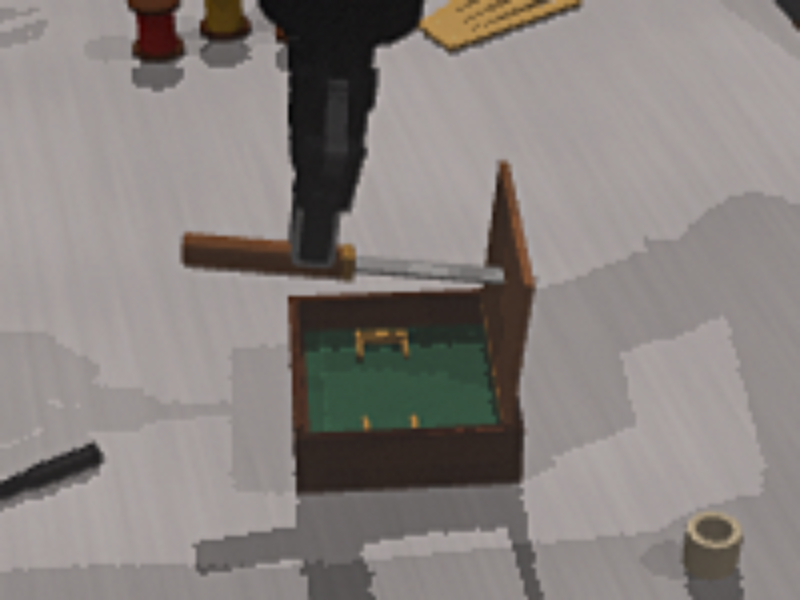

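The lid is at about 95° (edge at crop (503,165)) with the blade tip still at it. I'll withdraw and take the blade back to where it lay.

```bash
cat > wb.py <<'E'
from p import *
st();tipcase()
B=Rt.from_euler("ZY",[D(-1.4),0]).as_matrix()
tip=np.array([.4691,.0163,0])+B@[.119,0,.007]
E
python3 - <<'E'
from wb import *
plan([tool_for_tip(case(-.01,0,.100),CY,5),tool_for_tip(case(-.065,0,.125),CY,0),tool_for_tip(tip+[0,0,.06],-1.4,0)],step=.024)
E
```

```text
t 17.65 tcp [519.3 194.4  66.2] x [-0.135  0.014 -0.991] z [ 0.165  0.986 -0.008] w 9.9 F [-0.2  0.6 -0.7] q [ 0.31  0.92 -1.09  1.72  0.77  1.15  0.39]
tip in case [51.2 -0.9 87.2] dip 8.2
CALL 0 [0.01, 0.8, 0.01, 0, 0, -0.02, 0, 0.81, 0, 0, 0, -0.03, -0.01, 0.8, 0.01, 0, 0, -0.02, -0.16, 0.71, 0, 0, 0, -0.04, -0.18, 0.71, 0, 0, 0, -0.04, -0.21, 0.7, -0.01, 0, 0, -0.03, 0.3, -0.56, -0.9, -0.02, 0, 0, 0.3, -0.55, -0.91, -0.02, 0, 0]
CALL 1 [0.3, -0.54, -0.92, -0.02, 0, 0, 0.3, -0.52, -0.93, -0.02, 0, 0, 0.3, -0.51, -0.94, -0.03, 0, 0, 0.3, -0.48, -0.95, -0.02, 0, 0, 0.3, -0.47, -0.96, -0.03, 0, 0, 0.31, -0.44, -0.97, -0.02, 0, 0, 0, 0, 0, 0, 0, 0, 0, 0, 0, 0, 0, 0]
```

Emit:
move_arm --targets '[0.01,0.8,0.01,0,0,-0.02,0,0.81,0,0,0,-0.03,-0.01,0.8,0.01,0,0,-0.02,-0.16,0.71,0,0,0,-0.04,-0.18,0.71,0,0,0,-0.04,-0.21,0.7,-0.01,0,0,-0.03,0.3,-0.56,-0.9,-0.02,0,0,0.3,-0.55,-0.91,-0.02,0,0]'

```text
clock: 18.65
tcp_pos: [0.4293, 0.1639, 0.0754]
orientation: [-0.469, 0.533, 0.462, 0.531]
ft_force: [0.7, 0.3, -0.4]
gripper_width: 0.117
```

Emit:
move_arm --targets '[0.3,-0.54,-0.92,-0.02,0,0,0.3,-0.52,-0.93,-0.02,0,0,0.3,-0.51,-0.94,-0.03,0,0,0.3,-0.48,-0.95,-0.02,0,0,0.3,-0.47,-0.96,-0.03,0,0,0.31,-0.44,-0.97,-0.02,0,0,0,0,0,0,0,0,0,0,0,0,0,0]'

```text
clock: 19.65
tcp_pos: [0.4901, 0.0167, 0.0318]
orientation: [-0.497, 0.507, 0.491, 0.505]
ft_force: [-0.3, 0.8, -0.5]
gripper_width: 0.114
```

```bash
python3 - <<'E'
from wb import *
plan([tool_for_tip(tip+[0,0,.02],-1.4,0),tool_for_tip(tip+[0,0,.002],-1.4,0)],step=.012)
im,d,K,W=cam("side");P=cloud(d,K,W)
p,R=now();t,Rr=blade_rel();x=p+R@t;b=(R@Rr)[:,0];print(x,b)
m=(abs(P[...,2]-x[2])<.013)&(abs(P[...,1]-x[1])<.02)&(P[...,0]>x[0]-.068)&(P[...,0]<x[0]+.03)
Q=P[m]*1000;print(m.sum(),Q.max(0));c=np.polyfit(Q[:,0],Q[:,2],1);print(c,np.polyval(c,[x[0]*1000-60,x[0]*1000]))
E
```

```text
t 19.65 tcp [490.1  16.7  31.8] x [ 0.004 -0.008 -1.   ] z [ 0.024  1.    -0.008] w 9.7 F [-0.3  0.8 -0.5] q [ 0.67  0.82 -1.07  2.02  0.96  0.92  0.61]
tip in case [  46.8 -167.    66.9] dip 0.2
CALL 0 [0.4, 0, 0, 0, 0, 0, 0.4, 0, -0.01, 0, 0, 0, 0.4, 0, 0, 0, 0, 0, 0.41, -0.01, -0.01, 0, 0, 0, 0.36, 0, 0, 0, 0, 0, 0.36, 0.01, 0.01, 0, 0, 0, 0, 0, 0, 0, 0, 0, 0, 0, 0, 0, 0, 0]
[0.58779911 0.01437386 0.06700405] [ 0.99965979 -0.02593484 -0.00277341]
205 [587.75405753  23.10658368  69.25355611]
[-7.51109656e-03  7.07293545e+01] [66.76500439 66.3143386 ]
```

Emit:
move_arm --targets '[0.4,0,0,0,0,0,0.4,0,-0.01,0,0,0,0.4,0,0,0,0,0,0.41,-0.01,-0.01,0,0,0,0.36,0,0,0,0,0,0.3,0.01,0.01,0,0,0,0,0,0,0,0,0,0,0,0,0,0,0]'

```text
clock: 20.7
tcp_pos: [0.4905, 0.0152, -0.0251]
orientation: [-0.497, 0.507, 0.491, 0.505]
ft_force: [-0.7, -0.5, -0.8]
gripper_width: 0.114
```

```bash
python3 - <<'E'
from wb import *
E
```

```text
t 20.7 tcp [490.5  15.2 -25.1] x [ 0.004 -0.009 -1.   ] z [ 0.024  1.    -0.009] w 9.7 F [-0.7 -0.5 -0.8] q [ 0.61  0.9  -0.98  2.03  1.08  0.84  0.53]
tip in case [  47.5 -168.3   10.1] dip 0.2
```

Emit:
move_arm --targets '[0.05,0,0,0,0,0,0.04,0,0,0,0,0,0,0,0,0,0,0,0,0,0,0,0,0,0,0,0,0,0,0,0,0,0,0,0,0,0,0,0,0,0,0,0,0,0,0,0,0]'

```text
clock: 21.7
tcp_pos: [0.4903, 0.0151, -0.0275]
orientation: [-0.497, 0.507, 0.491, 0.504]
ft_force: [-0.7, 0.3, -1.4]
gripper_width: 0.115
```

Emit:
move_arm --targets '[0,0,0,0,0,0,0,0,0,0,0,0,0,0,0,0,0,0,0,0,0,0,0,0,-0.5,0,0,0,0,0,-0.8,0,0,0,0,0,-0.8,0,0,0,0,0,-0.8,0,0,0,0,0]' --jaw 0.2

```text
clock: 22.7
tcp_pos: [0.4901, 0.0159, 0.0464]
orientation: [-0.497, 0.507, 0.491, 0.505]
ft_force: [-0.1, 0.2, -0.2]
gripper_width: 0.395
```

```bash
python3 - <<'E'
from wb import *
im,d,K,W=cam("side");P=cloud(d,K,W);z=P[...,2]
m=(z>.005)&(z<.03)&(abs(P[...,1]-.016)<.03)&(P[...,0]>.42)&(P[...,0]<.60)
Q=P[m]*1000;print(m.sum(),Q.min(0),Q.max(0))
b=Q[Q[:,0]>520];print("blade z",np.polyval(np.polyfit(b[:,0],b[:,2],1),[520,585]))
# reed: tool heading: jaw along rack -y (-80.5 deg)
Rr=toolR(9.5,0,-1)
g=np.array([.5396,-.3473,0])+.003*yawv(9.5)
p,R=now()
plan([(p+[0,0,.03],R),((p+g)/2*[1,1,0]+[0,0,.10],R),(g+[0,0,.06],toolR(9.5,0,1))],step=.022)
E
```

```text
t 22.7 tcp [490.1  15.9  46.4] x [ 0.004 -0.009 -1.   ] z [ 0.023  1.    -0.009] w 33.6 F [-0.1  0.2 -0.2] q [ 0.69  0.8  -1.1   2.01  0.93  0.94  0.63]
tip in case [  47.  -167.7   81.5] dip 0.2
569 [426.50410212   4.67726013   5.06497208] [587.50323562  23.54819801  15.96562069]
blade z [7.3415168  7.55511491]
CALL 0 [-0.6, 0, -0.01, 0, 0, 0, -0.6, -0.01, 0, 0, 0, 0, -0.09, -0.13, -0.81, 0, 0, 0, -0.09, -0.13, -0.8, 0, 0, 0, -0.09, -0.13, -0.81, 0, 0, 0, -0.09, -0.13, -0.8, 0, 0, 0, -0.09, -0.13, -0.81, 0, 0, 0, -0.08, -0.14, -0.8, 0, 0, 0]
CALL 1 [-0.09, -0.13, -0.81, 0, 0, 0, -0.08, -0.14, -0.8, 0, 0, 0, -0.09, -0.13, -0.81, 0, 0, 0, 0.19, -0.13, -0.8, -0.03, 0, 0, 0.19, -0.11, -0.81, -0.03, 0, 0, 0.18, -0.09, -0.81, -0.03, 0, 0, 0.19, -0.08, -0.81, -0.03, 0, 0, 0.18, -0.06, -0.81, -0.02, 0, 0]
CALL 2 [0.19, -0.04, -0.81, -0.03, 0, 0, 0.18, -0.02, -0.81, -0.02, 0, 0, 0.19, -0.01, -0.81, -0.03, -0.01, 0, 0.18, 0.01, -0.82, -0.02, 0, 0.01, 0, 0, 0, 0, 0, 0, 0, 0, 0, 0, 0, 0, 0, 0, 0, 0, 0, 0, 0, 0, 0, 0, 0, 0]
```

The blade lies flat (steel at z 7.4 mm). Now on to the rack, turning the jaw the other way to stay inside the joint range.

```bash
python3 - <<'E'
from wb import *
g=np.array([.5396,-.3473,0])+.003*yawv(9.5)
p,R=now(); a=p*[1,1,0]
L=lambda k,z:a+(g-a)*k+[0,0,z]
plan([(p+[0,0,.03],R),(L(.3,.09),toolR(-46,0,1)),(L(.65,.09),toolR(-100,0,1)),(L(1,.05),toolR(9.5,0,-1))],step=.023)
E
```

```text
t 22.75 tcp [491.5  16.4  48.4] x [ 0.007 -0.009 -1.   ] z [ 0.023  1.    -0.009] w 34.0 F [1.  0.1 1.8] q [ 0.69  0.8  -1.1   2.01  0.93  0.94  0.63]
tip in case [  48.2 -167.    83.9] dip -0.0
CALL 0 [-0.6, 0, -0.01, 0, 0, 0, -0.6, -0.01, 0, 0, 0, 0, -0.08, -0.14, -0.87, 0.2, 0, 0, -0.08, -0.28, -0.84, 0.2, 0, 0, -0.09, -0.4, -0.78, 0.2, 0, 0, -0.08, -0.52, -0.71, 0.2, 0, 0.01, -0.09, -0.63, -0.62, 0.19, 0, 0, 0, -0.69, -0.5, 0.2, 0, 0]
CALL 1 [0, -0.76, -0.39, 0.2, 0, 0, 0.01, -0.81, -0.27, 0.2, 0, 0, 0, -0.85, -0.13, 0.2, 0, 0, 0.01, -0.86, 0, 0.2, 0, 0, 0, -0.84, 0.13, 0.2, 0, 0.01, 0.2, -0.61, 0.2, 0.2, 0, 0, 0.2, -0.57, 0.29, 0.2, 0, 0, 0.2, -0.52, 0.38, 0.19, 0, 0]
CALL 2 [0.2, -0.46, 0.45, 0.2, 0, 0, 0.2, -0.39, 0.52, 0.19, 0, 0, 0.2, -0.3, 0.57, 0.2, 0, 0, 0.19, -0.21, 0.6, 0.19, 0, 0, 0.2, -0.12, 0.63, 0.2, 0, 0, 0, 0, 0, 0, 0, 0, 0, 0, 0, 0, 0, 0, 0, 0, 0, 0, 0, 0]
```

Emit:
move_arm --targets '[-0.6,0,-0.01,0,0,0,-0.6,-0.01,0,0,0,0,-0.08,-0.14,-0.87,0.2,0,0,-0.08,-0.28,-0.84,0.2,0,0,-0.09,-0.4,-0.78,0.2,0,0,-0.08,-0.52,-0.71,0.2,0,0.01,-0.09,-0.63,-0.62,0.19,0,0,0,-0.69,-0.5,0.2,0,0]'

```text
clock: 23.75
tcp_pos: [0.5085, -0.115, 0.0872]
orientation: [-0.213, 0.676, 0.21, 0.673]
ft_force: [0.5, -0.1, -0.2]
gripper_width: 0.398
```

Emit:
move_arm --targets '[0,-0.76,-0.39,0.2,0,0,0.01,-0.81,-0.27,0.2,0,0,0,-0.85,-0.13,0.2,0,0,0.01,-0.86,0,0.2,0,0,0,-0.84,0.13,0.2,0,0.01,0.2,-0.61,0.2,0.2,0,0,0.2,-0.57,0.29,0.2,0,0,0.2,-0.52,0.38,0.19,0,0]'

```text
clock: 24.75
tcp_pos: [0.5302, -0.268, 0.0716]
orientation: [0.224, 0.672, -0.222, 0.67]
ft_force: [-0.2, 1.8, 1.1]
gripper_width: 0.398
```

```bash
python3 - <<'E'
from wb import *
g=np.array([.5396,-.3473,0])+.003*yawv(9.5)
plan([(g+[0,0,.05],toolR(9.5,0,-1))])
E
```

```text
t 24.75 tcp [ 530.2 -268.    71.6] x [-0.002  0.003 -1.   ] z [ 0.801 -0.598 -0.004] w 33.9 F [-0.2  1.8  1.1] q [ 0.85  0.69 -0.64  1.75  0.51  0.88 -0.66]
tip in case [  -8.8 -541.5  106.2] dip 0.5
CALL 0 [0.17, -0.45, 0.46, 0.19, 0, 0, 0.17, -0.37, 0.52, 0.2, 0, 0, 0.17, -0.29, 0.57, 0.19, 0, 0, 0.17, -0.2, 0.6, 0.2, 0, 0, 0.17, -0.1, 0.63, 0.19, 0, 0, 0, 0, 0, 0, 0, 0, 0, 0, 0, 0, 0, 0, 0, 0, 0, 0, 0, 0]
```

Emit:
move_arm --targets '[0.17,-0.45,0.46,0.19,0,0,0.17,-0.37,0.52,0.2,0,0,0.17,-0.29,0.57,0.19,0,0,0.17,-0.2,0.6,0.2,0,0,0.17,-0.1,0.63,0.19,0,0,0,0,0,0,0,0,0,0,0,0,0,0,0,0,0,0,0,0]' --jaw 0.3

```text
clock: 25.75
tcp_pos: [0.543, -0.3455, 0.0502]
orientation: [0.455, 0.543, -0.454, 0.541]
ft_force: [0.4, 0.5, -0.1]
gripper_width: 0.351
```

```bash
python3 - <<'E'
from wb import *
im,d,K,W=cam("wrist");save("w7.png",im);P=cloud(d,K,W)
np.savez("w7.npz",im=im,d=d,K=K,W=W)
rc=np.array([.5292,-.2821,0]);Q=P-rc;x=Q@yawv(9.5);y=Q@yawv(99.5);z=P[...,2]
m=(z>.0155)&(z<.0235)&(abs(y+.066)<.02)&(abs(x)<.06);q=P[m]*1000
r=cv2.minAreaRect(q[:,:2].astype(np.float32));print(m.sum(),r,np.percentile(q[:,2],[5,50,95]))
m2=(z>.008)&(z<.0145)&(abs(y)<.11)&(abs(x)<.07);print("base z",np.median(z[m2]))
hs=cv2.cvtColor(im,cv2.COLOR_RGB2HSV)
E
```

```text
t 25.75 tcp [ 543.  -345.5   50.2] x [-0.002  0.003 -1.   ] z [ 0.174 -0.985 -0.004] w 29.9 F [ 0.4  0.5 -0.1] q [ 0.8   0.74 -0.44  1.63  0.38  0.86 -1.19]
tip in case [ -30.5 -561.1   85. ] dip 0.3
3412 ((538.7073364257812, -347.5271911621094), (74.67068481445312, 39.68516159057617), 9.414705276489258) [15.95531601 19.86518256 21.34778471]
base z 0.011449526404981869
```

View pics/w7.png

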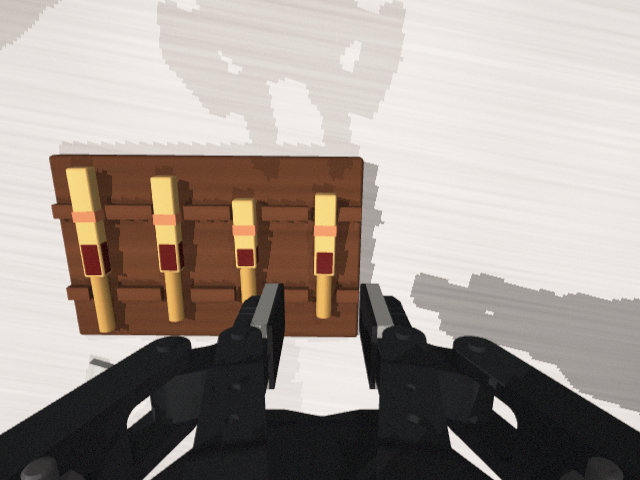

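The wrist view shows the fourth reed (x≈323) midway between the fingers (280 to 362), and its 74.7 mm length confirms it. I descend to a height judged from the blade grasp, then check before closing.

Emit:
move_arm --targets '[0.5,0,0.03,0,0,0,0.5,0,0.03,0,0,0,0.5,0,0,0,0,0,0.5,0,0,0,0,0,0.3,0,0,0,0,0,0.1,0,0,0,0,0,0,0,0,0,0,0,0,0,0,0,0,0]'

```text
clock: 26.8
tcp_pos: [0.5433, -0.3481, -0.0096]
orientation: [0.455, 0.542, -0.455, 0.54]
ft_force: [-0.0, 0.5, 0.0]
gripper_width: 0.351
```

```bash
python3 - <<'E'
from wb import *
im,d,K,W=cam("side");P=cloud(d,K,W);p,_=now()
v=P-p;a=v@yawv(9.5);b=v@yawv(99.5)
m=(abs(a)<.013)&(b<-.008)&(b>-.045)&(P[...,2]>.013)&(P[...,2]<.09)
q=P[m];print(m.sum(),np.round(np.sort(q[:,2])[:15]*1000,1))
vs,us=np.where(m);print(vs.max(),us[vs==vs.max()])
save("s8.png",cv2.resize(im[280:480,260:527],(800,600)))
E
```

```text
t 26.8 tcp [ 543.3 -348.1   -9.6] x [-0.002  0.002 -1.   ] z [ 0.172 -0.985 -0.003] w 29.8 F [-0.   0.5  0. ] q [ 0.77  0.83 -0.4   1.64  0.42  0.77 -1.22]
tip in case [ -29.9 -563.3   25.2] dip 0.3
400 [13.  13.1 13.8 14.1 30.7 31.5 32.3 32.8 33.  33.5 33.8 34.1 35.4 35.4
 36. ]
440 [393]
```

View pics/s8.png

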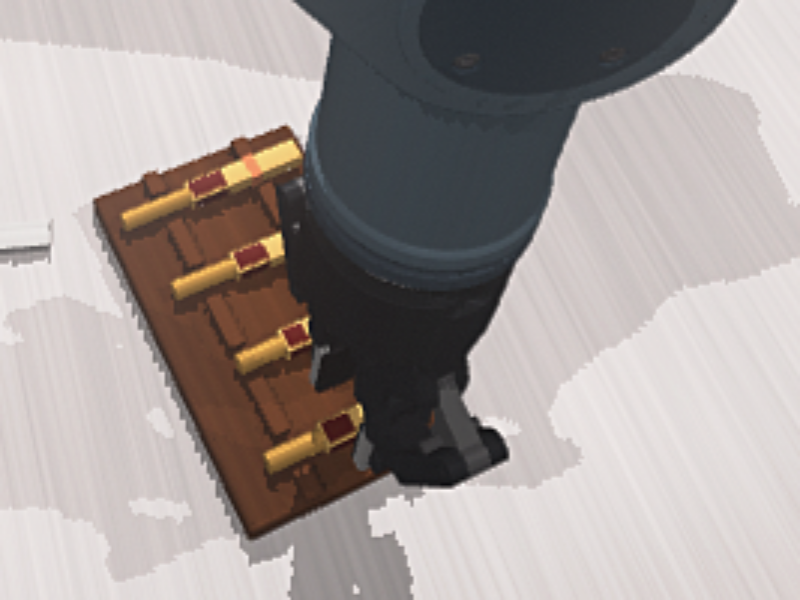

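Outer finger edges are at z≈31 with TCP -9.6, and the bevelled pads reach lower. I go 4.5 mm further down and close gently, checking width and force.

Emit:
move_arm --targets '[0.1,0,0,0,0,0,0.08,0,0,0,0,0,0,0,0,0,0,0,0,0,0,0,0,0,0,0,0,0,0,0,0,0,0,0,0,0,0,0,0,0,0,0,0,0,0,0,0,0]' --jaw 1 --grip_force 30

```text
clock: 27.85
tcp_pos: [0.5429, -0.3479, -0.0146]
orientation: [0.455, 0.542, -0.455, 0.54]
ft_force: [-0.0, 0.2, 0.3]
gripper_width: -0.004
```

```bash
python3 - <<'E'
from wb import *
E
```

```text
t 27.85 tcp [ 542.9 -347.9  -14.6] x [-0.002  0.003 -1.   ] z [ 0.172 -0.985 -0.003] w -0.3 F [-0.   0.2  0.3] q [ 0.77  0.83 -0.4   1.64  0.43  0.76 -1.22]
tip in case [ -30.3 -563.2   20.3] dip 0.3
```

It missed again because the tips are above the reed. The true tip offset is therefore about 38 mm, as the cameras said. I open, go 10.5 mm lower, then close.

Emit:
move_arm --targets '[0,0,0,0,0,0,0,0,0,0,0,0,0,0,0,0,0,0,0,0,0,0,0,0,0.14,0,0,0,0,0,0.14,0,0,0,0,0,0.14,0,0,0,0,0,0,0,0,0,0,0]' --jaw 0.3

```text
clock: 28.85
tcp_pos: [0.5425, -0.3477, -0.0256]
orientation: [0.455, 0.543, -0.455, 0.54]
ft_force: [-0.6, -0.4, -0.1]
gripper_width: 0.346
```

Emit:
move_arm --targets '[0,0,0,0,0,0,0,0,0,0,0,0,0,0,0,0,0,0,0,0,0,0,0,0,0,0,0,0,0,0,0,0,0,0,0,0,0,0,0,0,0,0,0,0,0,0,0,0]' --jaw 1 --grip_force 40

```text
clock: 29.85
tcp_pos: [0.543, -0.3479, -0.025]
orientation: [0.455, 0.542, -0.455, 0.54]
ft_force: [0.0, 1.4, 2.7]
gripper_width: 0.121
```

```bash
python3 - <<'E'
from wb import *
E
```

```text
t 29.85 tcp [ 543.  -347.9  -25. ] x [-0.002  0.003 -1.   ] z [ 0.172 -0.985 -0.003] w 10.3 F [0.  1.4 2.7] q [ 0.77  0.85 -0.39  1.64  0.43  0.75 -1.23]
tip in case [ -30.2 -563.2    9.9] dip 0.3
```

The reed is gripped (width 10.3, low force). I lift and carry it, turning 71° to line up with the bed.

```bash
python3 - <<'E'
from wb import *
p,R=now()
R1=toolR(80.5,0,-1);b=case(-.008,0,0)+.0035*yawv(80.5);print(b)
plan([(p+[0,0,.11],R),(b+[0,0,.085],R1)],step=.023)
E
```

```text
t 29.85 tcp [ 543.  -347.9  -25. ] x [-0.002  0.003 -1.   ] z [ 0.172 -0.985 -0.003] w 10.3 F [0.  1.4 2.7] q [ 0.77  0.85 -0.39  1.64  0.43  0.75 -1.23]
tip in case [ -30.2 -563.2    9.9] dip 0.3
[0.56188738 0.19117238 0.        ]
CALL 0 [-0.88, 0, 0, 0, 0, 0, -0.88, 0, 0, 0, 0, 0, -0.88, 0, 0, 0, 0, 0, -0.88, 0, -0.01, 0, 0, 0, -0.88, -0.01, 0, 0, 0, 0, 0, 0.19, -0.92, -0.07, 0, 0, 0, 0.24, -0.91, -0.07, 0, 0, 0, 0.29, -0.89, -0.07, 0, 0]
CALL 1 [0, 0.34, -0.87, -0.07, 0, 0, 0, 0.39, -0.85, -0.07, 0, 0, 0, 0.44, -0.83, -0.07, 0, 0, 0, 0.48, -0.81, -0.07, 0, 0, 0, 0.52, -0.78, -0.07, 0, 0, 0, 0.57, -0.75, -0.07, 0, 0, 0, 0.61, -0.72, -0.07, 0, 0, 0, 0.64, -0.68, -0.07, 0, 0]
CALL 2 [0, 0.68, -0.64, -0.07, 0, 0, 0.01, 0.72, -0.61, -0.07, 0, 0, 0, 0.75, -0.57, -0.07, 0, 0, 0.01, 0.78, -0.52, -0.07, 0, 0, 0, 0.8, -0.48, -0.06, 0, 0, 0.01, 0.83, -0.44, -0.07, 0, 0, 0, 0.85, -0.4, -0.06, 0, 0, 0.01, 0.87, -0.35, -0.07, 0, 0]
CALL 3 [0, 0.89, -0.31, -0.06, 0, 0, 0.01, 0.9, -0.27, -0.07, 0, 0, 0, 0.91, -0.21, -0.06, 0, 0, 0.01, 0.92, -0.17, -0.07, 0, 0, 0, 0, 0, 0, 0, 0, 0, 0, 0, 0, 0, 0, 0, 0, 0, 0, 0, 0, 0, 0, 0, 0, 0, 0]
```

Emit:
move_arm --targets '[-0.5,0,0,0,0,0,-0.88,0,0,0,0,0,-0.88,0,0,0,0,0,-0.88,0,-0.01,0,0,0,-0.88,-0.01,0,0,0,0,0,0.19,-0.92,-0.07,0,0,0,0.24,-0.91,-0.07,0,0,0,0.29,-0.89,-0.07,0,0]' --grip_force 60

```text
clock: 30.85
tcp_pos: [0.5444, -0.2743, 0.0747]
orientation: [0.408, 0.58, -0.407, 0.576]
ft_force: [1.0, 0.5, 0.0]
gripper_width: 0.115
```

Emit:
move_arm --targets '[0,0.34,-0.87,-0.07,0,0,0,0.39,-0.85,-0.07,0,0,0,0.44,-0.83,-0.07,0,0,0,0.48,-0.81,-0.07,0,0,0,0.52,-0.78,-0.07,0,0,0,0.57,-0.75,-0.07,0,0,0,0.61,-0.72,-0.07,0,0,0,0.64,-0.68,-0.07,0,0]'

```text
clock: 31.85
tcp_pos: [0.5517, -0.0883, 0.0761]
orientation: [0.273, 0.654, -0.271, 0.652]
ft_force: [0.1, -0.5, 0.6]
gripper_width: 0.112
```

Emit:
move_arm --targets '[-0.1,0.68,-0.64,-0.07,0,0,-0.1,0.72,-0.61,-0.07,0,0,-0.1,0.75,-0.57,-0.07,0,0,-0.1,0.78,-0.52,-0.07,0,0,0,0.8,-0.48,-0.06,0,0,0.01,0.83,-0.44,-0.07,0,0,0,0.85,-0.4,-0.06,0,0,0.01,0.87,-0.35,-0.07,0,0]'

```text
clock: 32.85
tcp_pos: [0.5585, 0.0991, 0.086]
orientation: [0.129, 0.696, -0.128, 0.694]
ft_force: [0.8, -0.3, -0.2]
gripper_width: 0.114
```

```bash
python3 - <<'E'
from wb import *
p,R=now()
R1=toolR(80.5,0,-1);b=case(-.008,0,0)+.0035*yawv(80.5);print(b)
plan([(b+[0,0,.085],R1)],step=.023)
E
```

```text
t 32.85 tcp [558.5  99.1  86. ] x [-0.002  0.003 -1.   ] z [ 0.934 -0.358 -0.003] w 9.7 F [ 0.8 -0.3 -0.2] q [ 0.29  0.66 -0.74  1.81  0.55  0.89 -1.07]
tip in case [ -16.2 -183.8  120.5] dip 0.5
[0.56188738 0.19117238 0.        ]
CALL 0 [0.01, 0.87, -0.3, -0.06, 0, 0, 0.01, 0.89, -0.26, -0.06, 0, 0, 0.01, 0.89, -0.21, -0.07, 0, 0, 0.02, 0.91, -0.16, -0.06, 0, 0, 0, 0, 0, 0, 0, 0, 0, 0, 0, 0, 0, 0, 0, 0, 0, 0, 0, 0, 0, 0, 0, 0, 0, 0]
```

Emit:
move_arm --targets '[0.01,0.87,-0.3,-0.06,0,0,0.01,0.89,-0.26,-0.06,0,0,0.01,0.89,-0.21,-0.07,0,0,0.02,0.91,-0.16,-0.06,0,0,0,0,0,0,0,0,0,0,0,0,0,0,0,0,0,0,0,0,0,0,0,0,0,0]'

```text
clock: 33.85
tcp_pos: [0.5625, 0.1887, 0.085]
orientation: [0.062, 0.705, -0.061, 0.704]
ft_force: [0.6, 0.5, -0.4]
gripper_width: 0.12
```

```bash
cat > ck.py <<'E'
from wb import *
f=lambda P:(lambda v:(v@yawv(CY),v@yawv(CY+90),P[...,2]))(P-C)
im,d,K,W=cam("wrist");P=cloud(d,K,W);x,y,z=f(P);save("w9.png",im)
hs=cv2.cvtColor(im,cv2.COLOR_RGB2HSV).astype(int)
g=(hs[...,0]>8)&(hs[...,0]<32)&(hs[...,1]>90)&(hs[...,2]>100)
def desc(m,n):
    if m.sum()<5: print(n,"none");return
    q=np.c_[x[m],y[m],z[m]]*1000;print(n,m.sum(),"min",q.min(0).round(1),"max",q.max(0).round(1),"med",np.median(q,0).round(1))
E
cat > ck2.py <<'E'
from ck import *
desc(g&(z<.024)&(z>.015)&(abs(y)<.06)&(x>-.03)&(x<.02),"bed brass")
m=g&(z>.09)&(z<.16)&(abs(y)<.06)&(x>-.05)&(x<.03);desc(m,"reed")
im,d,K,W=cam("side");P=cloud(d,K,W);x,y,z=f(P)
hs=cv2.cvtColor(im,cv2.COLOR_RGB2HSV).astype(int);g=(hs[...,0]>8)&(hs[...,0]<32)&(hs[...,1]>90)&(hs[...,2]>100)
m=g&(z>.09)&(z<.16)&(abs(y)<.06)&(x>-.05)&(x<.03);desc(m,"reed side")
if m.sum()>9: print(np.polyfit(y[m],x[m],1),np.polyfit(y[m],z[m],1))
E
sed -i 's/^desc(g&(z<.024)/import ck\ndesc(g\&(z<.024)/' ck2.py
python3 - <<'E'
import re
s=open('ck2.py').read().replace("x,y,z=f(P)\nhs","x,y,z=f(P);ck.x,ck.y,ck.z=x,y,z\nhs");open('ck2.py','w').write(s)
E
python3 ck2.py
python3 - <<'E'
from p import *
b=case(-.008,0,0)+.0035*yawv(80.5)
R1=toolR(80.5,0,-1)
plan([(b+[0,0,.03],R1),(b+[0,0,-.015],R1),],step=.015)
E
```

```text
t 33.85 tcp [562.5 188.7  85. ] x [-0.002  0.002 -1.   ] z [ 0.985 -0.174 -0.003] w 10.2 F [ 0.6  0.5 -0.4] q [ 0.15  0.71 -0.77  1.74  0.6   0.94 -1.04]
tip in case [ -8.4 -96.9 119.6] dip 0.5
bed brass 770 min [-23.3 -32.6  15. ] max [ 5.2 47.2 23.6] med [-9.6 42.  20.8]
reed 4099 min [-15.6 -40.5 122. ] max [ -0.2  34.3 132.4] med [ -7.4  11.7 130.2]
reed side 74 min [-12.7 -40.4 126.9] max [ -2.1  30.9 131.7] med [ -6.9 -11.2 130. ]
[ 0.03725499 -0.00669148] [0.01697516 0.12993308]
CALL 0 [0.55, 0.02, -0.01, 0, 0, 0, 0.55, 0.02, -0.01, 0, 0, 0, 0.55, 0.02, -0.01, -0.01, 0, 0, 0.55, 0.01, 0, 0, 0, 0, 0.45, 0, 0, 0, 0, 0, 0.45, 0, 0, 0, 0, 0, 0.45, 0, 0, 0, 0, 0, 0.45, 0, 0, 0, 0, 0]
```

View pics/w9.png

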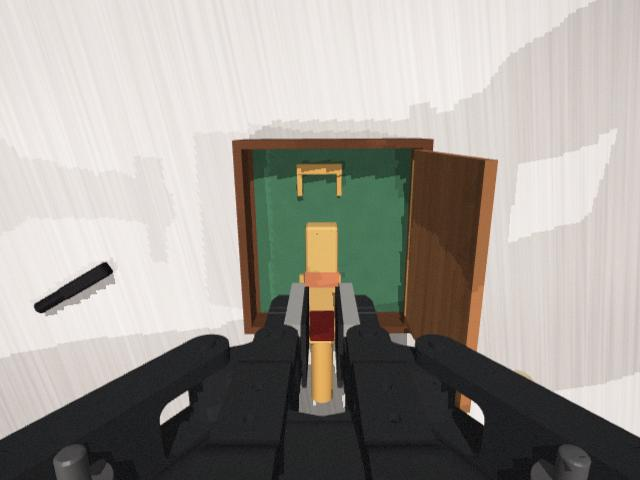

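The wrist view shows the reed held along the bed (image x≈320) and the lid standing open at right. In the wrist-camera frame the reed centre is at case (-7.5,-3.1), the bed at (-9,~0), and its length is 74.8. I'll correct TCP to case (-8.3, 4.0) and go down.

```bash
python3 - <<'E'
from p import *
b=case(-.0083,.004,0)
R1=toolR(80.5,0,-1)
plan([(b+[0,0,.04],R1),(b+[0,0,-.017],R1),],step=.015)
E
```

```text
CALL 0 [0.45, 0.02, -0.01, 0, 0, 0, 0.45, 0.03, -0.01, 0, 0, 0, 0.45, 0.02, -0.01, -0.01, 0, 0, 0.45, 0.03, -0.01, 0, 0, 0, 0.57, 0, 0, 0, 0, 0, 0.57, 0, 0, 0, 0, 0, 0.57, 0, 0, 0, 0, 0, 0.57, -0.01, 0, 0, 0, 0]
```

Emit:
move_arm --targets '[0.45,0.02,-0.01,0,0,0,0.45,0.03,-0.01,0,0,0,0.45,0.02,-0.01,-0.01,0,0,0.45,0.03,-0.01,0,0,0,0.57,0,0,0,0,0,0.57,0,0,0,0,0,0.57,0,0,0,0,0,0.57,-0.01,0,0,0,0]'

```text
clock: 34.95
tcp_pos: [0.5613, 0.1923, -0.0179]
orientation: [0.059, 0.706, -0.057, 0.704]
ft_force: [0.0, 0.4, -0.2]
gripper_width: 0.118
```

Emit:
move_arm --targets '[0.04,0,0,0,0,0,0.04,0,0,0,0,0,0,0,0,0,0,0,0,0,0,0,0,0,0,0,0,0,0,0,0,0,0,0,0,0,0,0,0,0,0,0,0,0,0,0,0,0]'

```text
clock: 35.95
tcp_pos: [0.5616, 0.1923, -0.0189]
orientation: [0.059, 0.706, -0.057, 0.704]
ft_force: [-0.4, -0.9, -0.1]
gripper_width: 0.115
```

```bash
cat > ck3.py <<'E'
from ck import *
p,_=now();v=p-C;print("tcp case",v@yawv(CY)*1000,v@yawv(CY+90)*1000)
m=(hs[...,0]>60)&(hs[...,0]<95)&(hs[...,1]>80)&(abs(y)<.057);desc(m,"green")
m=g&(abs(y)<.06)&(x>-.03)&(x<.012)&(z>.0)&(z<.05);desc(m,"brass+reed")
r=m&(y<.030)&(abs(x+.008)<.0075); desc(r,"reed"); 
if r.sum()>20:
    print("dx/dy",np.polyfit(y[r],x[r],1),"dz/dy",np.polyfit(y[r],z[r],1))
    for a in (.024,.030,.036,.044):
        k=m&(abs(y-a)<.002);print(a,k.sum(),np.round(np.percentile(x[k],[1,99])*1000,1) if k.sum() else"",np.round(np.percentile(z[k],[5,95])*1000,1) if k.sum() else "")
E
python3 ck3.py
```

```text
t 35.95 tcp [561.6 192.3 -18.9] x [-0.002  0.003 -1.   ] z [ 0.986 -0.164 -0.003] w 9.8 F [-0.4 -0.9 -0.1] q [ 0.07  0.85 -0.67  1.77  0.72  0.78 -1.13]
tip in case [ -9.  -93.5  15.6] dip 0.5
tcp case -8.506188171803844 4.519565856010374
green 31906 min [-53.5 -41.2  13.5] max [ 49.5  54.9 116.1] med [ 9.  26.2 16.1]
brass+reed 7337 min [-29.9 -47.4  14.8] max [12.  60.  37.5] med [-9.1 27.9 25.8]
reed 3708 min [-15.5 -47.4  15.6] max [-0.6 30.  28.7] med [-9.1  5.9 26.1]
dx/dy [-0.00491917 -0.00889147] dz/dy [0.05163706 0.0257379 ]
0.024 339 [-18.8  -3.2] [25.3 27.5]
0.03 515 [-22.8   4.9] [18.7 27.3]
0.036 608 [-23.1   4.7] [19.  27.2]
0.044 827 [-22.7   4.7] [20.5 22.6]
```

The reed is centred across (x -9.1 against rib centre -9.0), straight, and about 1 mm above the floor. I lower it slightly, release, and rise.

Emit:
move_arm --targets '[0.05,0,0,0,0,0,0.02,0,0,0,0,0,0,0,0,0,0,0,0,0,0,0,0,0,0,0,0,0,0,0,0,0,0,0,0,0,0,0,0,0,0,0,0,0,0,0,0,0]'

```text
clock: 37.0
tcp_pos: [0.5614, 0.1923, -0.0207]
orientation: [0.059, 0.706, -0.057, 0.704]
ft_force: [-1.0, -0.0, -0.5]
gripper_width: 0.116
```

Emit:
move_arm --targets '[0,0,0,0,0,0,0,0,0,0,0,0,0,0,0,0,0,0,0,0,0,0,0,0,0,0,0,0,0,0,-0.3,0,0,0,0,0,-0.6,0,0,0,0,0,-0.6,0,0,0,0,0]' --jaw 0.35

```text
clock: 38.0
tcp_pos: [0.562, 0.1924, 0.0183]
orientation: [0.059, 0.705, -0.057, 0.704]
ft_force: [0.7, -0.5, 0.5]
gripper_width: 0.323
```

Emit:
move_arm --targets '[-0.8,0,0,0,0,0,-0.8,0,0,0,0,0,-0.8,0,0,0,0,0,-0.8,0,0,0,0,0,-0.8,0.8,0,0,0,0,-0.5,-0.8,0,0,0,0,0,0,0,0,0,0,0,0,0,0,0,0]'

```text
clock: 39.0
tcp_pos: [0.5617, 0.1919, 0.1291]
orientation: [0.059, 0.706, -0.058, 0.704]
ft_force: [0.1, -0.7, 0.1]
gripper_width: 0.32
```

```bash
cat > ck4.py <<'E'
from ck import *
import ck
m=g&(z>.013)&(z<.030)&(x>-.05)&(x<.03)&(abs(y)<.055);desc(m,"gold wrist")
r=m&(abs(x+.0085)<.008)&(abs(y)<.0385);desc(r,"reed wrist")
print("dx/dy",np.polyfit(y[r],x[r],1),"dz/dy",np.polyfit(y[r],z[r],1))
l=(x>.03)&(x<.08)&(z>.05)&(z<.125)&(abs(y)<.05);desc(l,"lid")
for n in("top","side"):
    im,d,K,W=cam(n);P=cloud(d,K,W);ck.x,ck.y,ck.z=x,y,z=f(P);np.savez(n+"2.npz",im=im,d=d,K=K,W=W)
    hs=cv2.cvtColor(im,cv2.COLOR_RGB2HSV).astype(int);g=(hs[...,0]>8)&(hs[...,0]<32)&(hs[...,1]>90)&(hs[...,2]>100)
    desc(g&(z>.012)&(z<.030)&(abs(x+.0085)<.008)&(abs(y)<.055),"gold "+n)
    desc((x>.03)&(x<.09)&(z>.05)&(z<.125)&(abs(y)<.05),"lid "+n)
    X=P;m=(X[...,2]>.005)&(X[...,2]<.03)&(abs(X[...,1]-.016)<.03)&(X[...,0]>.42)&(X[...,0]<.60);q=X[m]*1000
    print("blade",n,m.sum(),q.min(0).round(1),q.max(0).round(1))
E
python3 ck4.py
```

```text
t 39.0 tcp [561.7 191.9 129.1] x [-0.003  0.003 -1.   ] z [ 0.986 -0.165 -0.003] w 27.2 F [ 0.1 -0.7  0.1] q [ 0.17  0.66 -0.81  1.71  0.55  1.02 -1.  ]
tip in case [ -8.9 -93.8 163.6] dip 0.5
gold wrist 2176 min [-23.4 -49.5  14.5] max [ 5.3 47.2 26.9] med [-9.7 10.6 22.8]
reed wrist 1217 min [-15.9 -36.9  14.5] max [-2.8 37.6 26.9] med [-9.7 10.6 24.2]
dx/dy [ 0.00186542 -0.00934024] dz/dy [0.01388553 0.02384658]
lid 9129 min [ 48.2 -50.   50. ] max [ 64.1  50.  119.2] med [55.5  4.9 96.8]
gold top none
lid top 446 min [ 49.  -49.8  50.3] max [ 65.   19.3 123.1] med [ 57.  -20.9  97.6]
blade top 343 [474.5  -6.2   5. ] [599.5  44.6  19.2]
gold side 82 min [-14.3 -38.2  19.9] max [-3.4 46.  26.6] med [-9.4  8.7 23.9]
lid side 380 min [ 48.7 -49.3  50.1] max [ 63.8  49.9 118.6] med [55.1 -2.1 91.4]
blade side 573 [426.7   4.6   5. ] [587.7  23.6  16.2]
```

The reed is centred in the bed (ends -36.9 to 37.6 mm, x -9.3 against rib centre -9.05, top at 24 mm). The lid is past vertical and the blade is flat, so I'm handing in.

```bash
python3 -c "
from station import ctrl
print(ctrl.hand_in())"
```

```text
the job is handed in; nothing more can be done
None
```

I levered the lid open with the blade, laid the blade back flat where it had been, and put the 74 mm reed (fourth rack slot) in the brass-ended bed. The job was handed in at about 39 s of the 61 s; the hand-in gives no verdict.

**Last checks (wrist, side and top cameras):**
- **Reed:** its ends are at -36.9 and +37.6 mm along the bed. Across, it sits at -9.3 mm against a rib centre measured at about -9.0 mm. It is in line with the bed within 0.01 rad, its slope is about 0.014 rad, and its top is at about 24 mm.
- **Lid:** it leans back past vertical, at about 95° (1.66 rad).
- **Blade:** the handle is between z 0 and about 15 mm, and the steel measured 7.4 mm, level, just after I let it go.
- **Gripper:** it was empty and clear above the case at hand-in.

**What disagreed or went wrong:**
- **Fingertip position:** the real fingertips stand about 38 mm behind the reported TCP. Because of this my first closing on the blade and the first on the reed both shut on air just above the object; nothing visible moved.
- **Blade grasp force:** there was a brief 63 N upward force on the wrist while gripping the blade, under the 120 N limit. I did not find its cause for certain.
- **Blade in the top view:** the last top-camera box around the blade was too wide to use (it takes in other things), so the blade check rests on the side view.
- **Case position:** the wrist camera and the first top view differ by about 1 mm. I placed the reed by the wrist view.
- **Not measured at the end:** I did not re-measure the other reeds or the loose objects.

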